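# Rebuild two hob burners after cleaning

### The job

Put the two dismantled burners of the gas hob back together from the cleaned parts lying on the worktop. The larger empty cup takes the wide spreader, then the open flame ring on the spreader, then the large cap; the smaller empty cup takes the small burner head and then the small cap. Every part must sit fully home, centred and level on the one below; leave the paste jar and the brush where they are.

Things in the scene. Friction and masses are not known exactly. Their poses are not given: they have to be found in the camera images.
- spreader: Gas spreader of the larger burner: a bare aluminium disc 64 mm across and 12 mm thick, with a round spigot underneath (35 mm across, 12 mm long, on which it stands upright on the worktop) and a low round boss on top (38 mm across, 5 mm high). 29 mm tall in all, 0.13 kg. Origin: centre of the spigot's lower end; z up. The disc spans 12 to 24 mm above the origin. Any turn about z fits.
- flame_ring: Flame ring of the larger burner: an open brass ring with slotted sides, 64 mm outside, 44 mm inside, 12 mm high, 0.16 kg, lying flat on the worktop. It fits over the boss of the spreader with 3 mm to spare all round and rests on the spreader's disc. Origin: on its axis, at its underside; z up. 
- cap_large: Cap of the larger burner: a plain black enamelled disc 70 mm across and 8 mm thick with a round locating boss underneath (38 mm across, 5 mm high) on which it stands, so 13 mm tall in all; 0.15 kg. The boss goes into the opening of the flame ring with 3 mm to spare all round. Origin: centre of the boss's underside; z up; the disc spans 5 to 13 mm above the origin.
- head_small: Burner head of the smaller burner, in one piece: a bare aluminium crown 47 mm across and 18 mm high with slotted sides and a round recess in its top (32 mm across, 8 mm deep), on a spigot 25 mm across and 12 mm long, on which it stands upright. 30 mm tall in all, 0.07 kg. Origin: centre of the spigot's lower end; z up; the crown spans 12 to 30 mm above the origin. Any turn about z fits.
- cap_small: Cap of the smaller burner: a plain black enamelled disc 51 mm across and 8 mm thick with a locating boss underneath (26 mm across, 5 mm high) on which it stands; 0.08 kg. The boss goes into the recess of the small head with 3 mm to spare all round. Origin: centre of the boss's underside; z up; the disc spans 5 to 13 mm above the origin.
- cup_large: Larger empty burner cup, fixed on the hob: an upright aluminium collar 60 mm outside, 16 mm high, with a bore 41 mm wide and 13 mm deep; a white igniter pin beside it, lower than the rim. The spreader's spigot goes into the bore with 3 mm to spare all round, its disc rests on the rim. Origin: on its axis, at its foot on the hob (8 mm above the worktop); z up; rim 16 mm above the origin.
- cup_small: Smaller empty burner cup, fixed on the hob: the same but 40 mm outside with a bore 31 mm wide and 13 mm deep, 16 mm high. The spigot of the small head goes into it with 3 mm to spare all round and the crown rests on the rim. Origin: on its axis, at its foot on the hob; z up; the rim is 16 mm above the origin.
- finished_burner: A third, still bigger burner on the hob, fixed and already put together with its black cap on (98 mm across, 43 mm high above the hob). Nothing goes on it. Origin: on its axis, at its foot on the hob.
- paste_jar: Small closed jar of cleaning paste, 52 mm across, 55 mm tall, loose, standing among the burner parts. Not part of the job. Origin: centre of its underside.
- brush: Cleaning brush, about 190 mm long, loose, lying along its own x axis near the burner parts. Not part of the job. Origin: at its underside, near the middle of its length.
Mind the look-alikes: they are no part of the job. Leave any green, orange or turquoise look-alike of the cap_large alone.

How it is judged:
At the end, for the whole second after the job is handed in: The spreader sits in the larger cup, the flame ring on the spreader, the large cap on the flame ring; the small head sits in the smaller cup and the small cap on it. Each is within 6 mm of the axis of the part below, within 2.5 mm of its seated height, tilted less than 0.06 rad and at rest (horizontal distance between spreader and cup_large below 0.006 m and z of spreader in the frame of cup_large between 0.0015 and 0.0065 m and angle between each of spreader, flame_ring, cap_large, head_small, cap_small's own z axis and vertical below 0.06 rad and linear speed of each of spreader, flame_ring, cap_large, head_small, cap_small below 0.02 m/s and angular speed of each of spreader, flame_ring, cap_large, head_small, cap_small below 0.2 rad/s and horizontal distance between flame_ring and spreader below 0.006 m and z of flame_ring in the frame of spreader between 0.0215 and 0.0265 m and horizontal distance between cap_large and flame_ring below 0.006 m and z of cap_large in the frame of flame_ring between 0.0045 and 0.0095 m and horizontal distance between head_small and cup_small below 0.006 m and z of head_small in the frame of cup_small between 0.0015 and 0.0065 m and horizontal distance between cap_small and head_small below 0.006 m and z of cap_small in the frame of head_small between 0.0225 and 0.0275 m); the robot touches nothing.
It fails at once if the paste jar is shifted by more than 30 mm (distance of paste_jar from where it was at the start of the episode above 0.03 m).
It fails at once if the brush is shifted by more than 30 mm (distance of brush from where it was at the start of the episode above 0.03 m).
It also fails if it takes over 144 s, if anything falls off the work surface, if the arm or the gripper's body presses on something with over 40 N, if the wrist force passes 120 N, or if a joint passes its speed limit or range.

### The arm

A 6-joint arm with a two-finger parallel gripper is mounted at the origin on the work surface. World frame = base frame: x ahead of the robot, y to its left, z up, the work surface at z = 0. Lengths are in m, angles in rad, forces in N, time in s.
With the tool pointing down it reaches from about 0.35 to 0.775 m from the base axis. Payload 7.3 kg.
Tool frame: the origin (TCP) lies at the very end of the fingers, on their centre line; the grasp point (between the pads) lies 19 mm behind it (robot.tcp_to_grasp is the z of the grasp point in the tool frame, in m); z points along the fingers, y is the line along which they close (so a half turn about z gives the same grasp; the last joint's range is limited). The gripper opens to 92 mm and grips with 3 to 60 N. Pads are 19 mm wide; open, the fingers measure 130 mm over their backs; the gripper's body (75 mm by 190 mm) begins 47 mm behind the grasp point.
Start: joints at [-1.44, 0.342, 1.524, -0, 1.275, -0.146], TCP at [0.143, -0.505, 0.189] pointing down, gripper open.
Joint ranges: [-2.53, 2.53], [-0.77, 2.02], [0.04, 2.7], [-1, 4.14], [0.28, 2.66], [-3.11, 3.11]. Speed limits (rad/s): [2.57, 2.57, 3.14, 3.14, 3.14, 3.14].

### API

Orientations are given as [roll, pitch, yaw] about the fixed x, y, z axes, in that order (R = Rz(yaw) Ry(pitch) Rx(roll)).
In Python, from cell import monitor, read_camera, get_calibration, job, robot gives the robot as it stands. The module is installed in compiled form; this text tells all that it offers.
- The arm moves only by the tool send_rows, never from a script. Its argument "targets" is a list of rows, each an object with "translation": the shift along the tool's x, y, z in cm, a list of three; "spin": the turn about the tool's z in degrees; "jaw": the opening, from 0 (shut) to 1 (fully open). A call has exactly 5 rows; each row is the pose to reach, as a shift and turn from the pose commanded when the call began, along the tool's axes at that moment; what a row does not reach only later rows make up. A row lasts 1/10 s, in which the tool goes at most 50 mm and 8.59 degrees, less where a joint would pass 70% of its speed; a pose out of reach is approached as far as the arm can. A call with a gripper value outside its range is refused whole. The fingers move at their own pace and stop on an object; "force" is the grip in N (left out, the last holds). Time passes only in rows, so rows that repeat a pose let the fingers close, or fill a call up. It gives the time, the measured TCP pose, the force, the opening and the grip force at its end, in the units of the state.
- monitor.observe(): the state, without advancing time (a new reading comes with each control period).
- read_camera(name): name is "side" or "top"; returns (picture, depth): 480x640x3 uint8, red, green, blue; 480x640 float32, m along the optical axis (not along the pixel's ray), 0 where there is no reading.
- get_calibration(name): a dict with "intrinsics" (3x3 intrinsics, pixels), "origin" and "orientation" of the camera in the world. Camera axes: x right, y up, looking along -z (the intrinsics and any distortion apply to the point x, -y, -z); pixel columns grow to the right and rows downward; lengths in m; the calibration is good to about 2 mm. A picture is of the moment at which its call begins. get_calibration takes no time and is no camera call.
- job.hand_in(): hands the job in; it is judged then, once.
The state is a dict: "time": time; "qpos": joint angles; "qvel": joint speeds; "joint_efforts": joint torques, N m; "tool_pos": TCP position; "tool_rot": TCP orientation; "contact_force": force on the tool from outside, world axes, zero at the start; "torque": the same for the moment, N m; "opening": finger opening in m; "grip_force": force on a finger pad.
Only numpy, scipy, OpenCV 4.12 (cv2) and the standard library are available. Lean on these libraries where they do the work, as an engineer would, in place of code of your own. Each camera call takes 0.05 s, during which the arm holds its last target. There are 200 camera calls.

## Working session

There is one attempt and no reset: what is moved stays moved. The work goes in short steps, Python scripts to look and compute and a tool call to move; the robot and the scene stay as the last step left them, time stands still between calls to the robot, and variables do not carry over. Pictures are saved under pics/ and viewed, at most 14 in all, crops included, and the job is handed in when it is done.

Besides the shell and the picture viewer there is one more tool, called by a JSON object that holds its "name" and its "arguments". send_rows: Moves the arm, as the interface text tells. Its arguments: {"type":"object","properties":{"targets":{"type":"array"},"force":{"type":"number"}},"required":["targets"]}

```bash
mkdir -p pics; python3 - <<'E'
from cell import monitor, read_camera, get_calibration, robot
import cv2,numpy as np
for n in ("top","side"):
    p,d=read_camera(n); cv2.imwrite(f"pics/{n}0.png",p[:,:,::-1]); np.save(f"pics/{n}0.npy",d)
    c=get_calibration(n); print(n,c)
print(monitor.observe(), robot.tcp_to_grasp)
E
```

```text
top {'intrinsics': array([[468.83875024,   0.        , 313.80478631],
       [  0.        , 468.83875024, 234.97244831],
       [  0.        ,   0.        ,   1.        ]]), 'origin': array([ 0.38678314, -0.03868076,  1.12845556]), 'orientation': array([ 0.07360375,  0.00981775, -1.59505393])}
side {'intrinsics': array([[606.68452457,   0.        , 311.19764418],
       [  0.        , 606.68452457, 240.86372586],
       [  0.        ,   0.        ,   1.        ]]), 'origin': array([0.26878424, 0.83461996, 0.94237333]), 'orientation': array([ 0.76761021, -0.00871773, -2.92160741])}
{'time': 0.1, 'qpos': array([-1.43996603e+00,  3.42634072e-01,  1.52492515e+00,  3.63576863e-05,
        1.27539279e+00, -1.46037533e-01]), 'qvel': array([-4.90554933e-06, -1.67161654e-03, -1.55496156e-03, -9.71711591e-04,
        7.89323663e-04, -3.18969684e-04]), 'joint_efforts': array([ 2.66244781e-03, -4.32004809e+01, -2.44694495e+01,  7.19819474e-02,
        5.25439298e-02, -4.97107430e-05]), 'tool_pos': array([ 0.14346577, -0.50458854,  0.18792306]), 'tool_rot': array([-3.14025282e+00, -2.32211780e-04,  2.76857067e-01]), 'contact_force': array([ 0.02303801, -0.11793576,  0.07046657]), 'torque': array([ 0.04053041, -0.01589904, -0.03283596]), 'grip_force': 0.0, 'opening': 0.09189690247530985} -0.0188
```

View pics/top0.png

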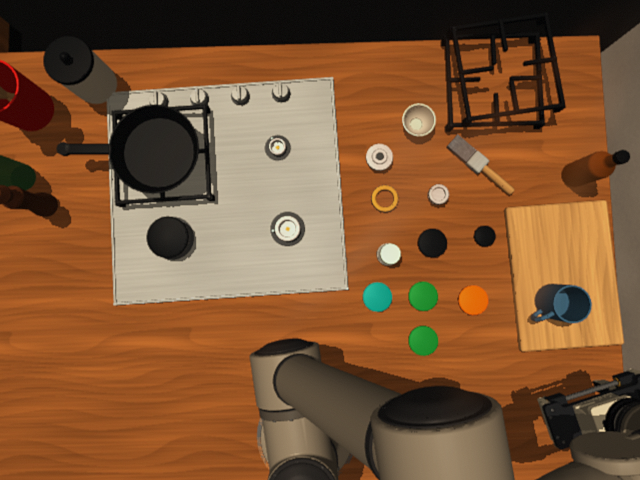

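View pics/side0.png

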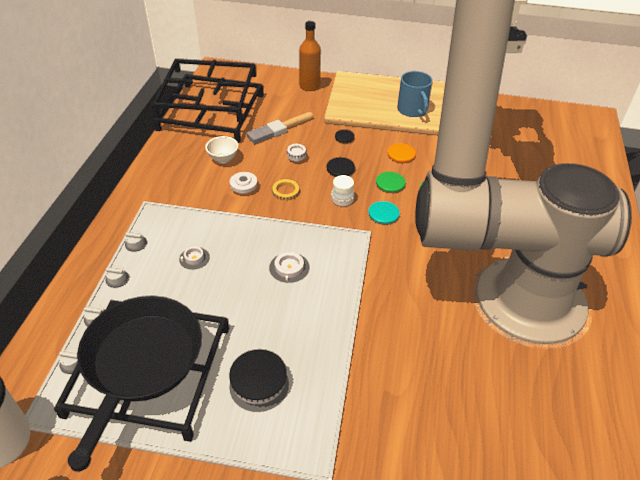

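The top view shows:
- Parts: spreader (379,157), flame ring (385,198), small head (439,194), black large cap (432,243) and black small cap (485,236).
- Leave alone: jar (389,254), brush (480,165), and the look-alike discs, turquoise (377,297), green (423,296) and (423,340), orange (473,300). The large cap is the only black 70 mm disc lying loose on the worktop.
- Cups: large (288,229), small (278,147).

Next I measure from depth and confirm in a crop.

```bash
cat > h.py <<'E'
import numpy as np,cv2
from scipy.spatial.transform import Rotation as Ro
from cell import monitor, read_camera, get_calibration, robot
def cal(n):
    c=get_calibration(n); return c['intrinsics'],c['origin'],Ro.from_euler('xyz',c['orientation']).as_matrix()
def ray(n,u,v):
    K,o,R=cal(n); u=np.asarray(u,float);v=np.asarray(v,float)
    return np.stack([(u-K[0,2])/K[0,0],-(v-K[1,2])/K[1,1],-np.ones_like(u)],-1)@R.T,o
def cloud(n,d):
    v,u=np.mgrid[:480,:640]; r,o=ray(n,u,v); return o+r*d[...,None]
def atz(n,u,v,z):
    r,o=ray(n,u,v); return o+r*((z-o[2])/r[...,2])[...,None]
def proj(n,p):
    K,o,R=cal(n); q=(np.asarray(p)-o)@R; return np.stack([K[0,2]+K[0,0]*q[...,0]/-q[...,2],K[1,2]-K[1,1]*q[...,1]/-q[...,2]],-1)
E
python3 - <<'E'
from h import *
seeds={'spreader':(379,157,.024),'ring':(385,198,.012),'head':(439,194,.03),'capL':(432,243,.013),'capS':(485,236,.013),'jar':(389,254,.055),'cupL':(288,229,.024),'cupS':(278,147,.024),'bowl':(419,120,.05)}
T=cloud('top',np.load('pics/top0.npy')); S=cloud('side',np.load('pics/side0.npy'))
t=T[:,:,2]; print('table',np.median(t[260:280,350:370]),'hob',np.median(t[180:200,250:270]),'board',np.median(t[230:330,530:535]))
s=S[:,:,2]; print('side table',np.median(s[300:320,390:410]),'hob',np.median(s[330:350,310:330]))
for k,(u,v,z) in seeds.items():
    c=atz('top',u,v,z)[:2]
    out=[]
    for n,C in (('top',T),('side',S)):
        m=(np.hypot(C[...,0]-c[0],C[...,1]-c[1])<.05)
        base=.008 if 'cup' in k else 0
        mm=m&(C[...,2]>max(z-.008,base+.005))&(C[...,2]<z+.02)
        P=C[mm]; (x,y),r=cv2.minEnclosingCircle(P[:,:2].astype(np.float32))
        out.append((len(P),np.round([x,y,r,np.median(P[:,2]),P[:,2].max()],4).tolist()))
    print(k,np.round(c,3),*out)
p=cv2.imread('pics/top0.png')
cv2.imwrite('pics/c1.png',cv2.resize(p[105:265,355:525],None,fx=3.7,fy=3.7,interpolation=cv2.INTER_CUBIC))
a=cv2.resize(p[200:260,255:320],None,fx=6,fy=6,interpolation=cv2.INTER_CUBIC);b=cv2.resize(p[117:177,245:310],None,fx=6,fy=6,interpolation=cv2.INTER_CUBIC)
cv2.imwrite('pics/c2.png',np.hstack([a,b]))
E
```

```text
table -0.00025435651909200274 hob 0.008228087765124181 board 0.022152984394531394
side table -0.0014175853381255266 hob 0.006776312758356218
spreader [ 0.651 -0.19 ] (560, [0.6537, -0.1898, 0.0323, 0.0252, 0.0354]) (437, [0.6502, -0.1894, 0.0351, 0.0241, 0.034])
ring [ 0.554 -0.203] (327, [0.5515, -0.2003, 0.0454, 0.0115, 0.0176]) (290, [0.5515, -0.2005, 0.0347, 0.0102, 0.0157])
head [ 0.558 -0.327] (271, [0.5601, -0.3255, 0.0246, 0.0281, 0.0357]) (175, [0.5567, -0.3249, 0.0265, 0.0273, 0.0334])
capL [ 0.443 -0.31 ] (680, [0.4425, -0.3095, 0.0497, 0.0123, 0.0192]) (431, [0.444, -0.3087, 0.0373, 0.0115, 0.0166])
capS [ 0.457 -0.436] (366, [0.4498, -0.4333, 0.042, 0.0119, 0.0179]) (218, [0.4552, -0.4464, 0.0399, 0.0112, 0.0174])
jar [ 0.418 -0.201] (321, [0.4206, -0.2029, 0.0233, 0.055, 0.0593]) (257, [0.4176, -0.2017, 0.0255, 0.0534, 0.0593])
cupL [0.484 0.031] (279, [0.4879, 0.0369, 0.0326, 0.0234, 0.0288]) (353, [0.4843, 0.0389, 0.0346, 0.022, 0.0275])
cupS [0.682 0.051] (108, [0.6884, 0.0564, 0.0233, 0.0229, 0.0287]) (168, [0.6867, 0.0564, 0.0234, 0.0215, 0.0278])
bowl [ 0.731 -0.283] (27, [0.7353, -0.2833, 0.0394, 0.0429, 0.0454]) (9, [0.7311, -0.28, 0.0399, 0.043, 0.044])
```

View pics/c1.png

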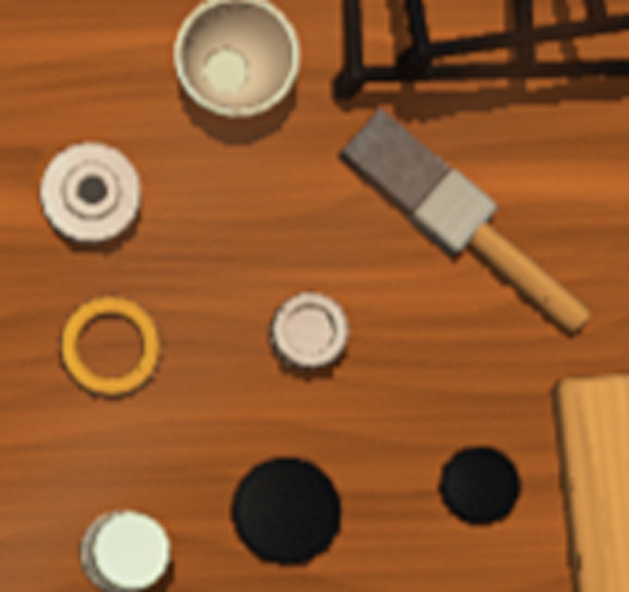

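View pics/c2.png

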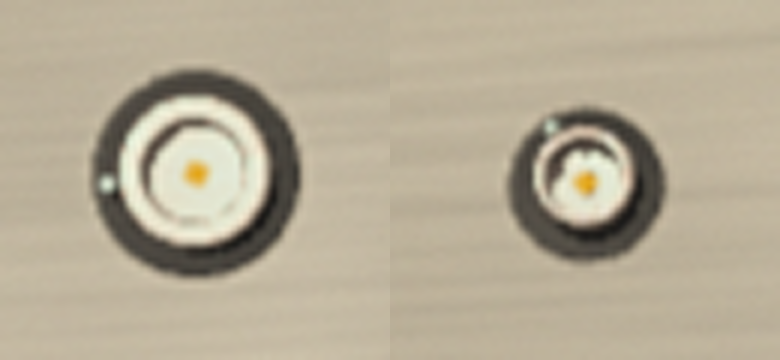

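The crops confirm the pieces:
- Crop 1: spreader (90,191), brass ring (110,346), small head (310,329), black large cap (286,510), black small cap (480,485).
- Crop 2: large cup rim centre (194,171) with its pin to the left (+y); small cup (193,176) with its pin up and to the left.

```bash
python3 - <<'E'
from h import *
E={'spreader':(90.5,191.5,.024,1,99,64),'ring':(110.5,346.5,.011,1,99,64),'head':(310,329.5,.030,1,76,47),'capL':(286.5,510.5,.013,1,109,70),'capS':(480,485,.013,1,80,51),'jar':(132,550,.055,1,78,52),'brushtip':(345,152,.01,1,0,0),'brush_end':(580,325,.01,1,0,0),'cupL':(194.5,171,.024,2,151,60),'pinL':(108,183,.018,2,0,0),'cupS':(193.5,176,.024,3,101,40),'pinS':(161,126,.018,3,0,0)}
o={1:(3.7,355,105),2:(6,255,200),3:(6,245,117)}
p0=cv2.cvtColor(cv2.imread('pics/side0.png'),cv2.COLOR_BGR2RGB)
for k,(a,b,z,c,w,D) in E.items():
    s,ox,oy=o[c]; u=(a+.5)/s-.5+ox; v=(b+.5)/s-.5+oy
    P=atz('top',u,v,z); zc=1.1284-z
    print(k,np.round(P,4),'diam mm',round(w/s/468.8*zc*1000,1),D,'side px',np.round(proj('side',P),1), 'r',round(np.hypot(*P[:2]),3))
# side colour check of caps & ring
p=cv2.imread('pics/side0.png')
cv2.imwrite('pics/c3.png',cv2.resize(p[120:215,215:370],None,fx=5,fy=5,interpolation=cv2.INTER_CUBIC))
cv2.imwrite('pics/c4.png',cv2.resize(p[235:290,170:320],None,fx=5,fy=5,interpolation=cv2.INTER_CUBIC))
E
```

```text
spreader [ 0.6527 -0.1903  0.024 ] diam mm 63.0 64 side px [242.9 179.4] r 0.68
ring [ 0.5535 -0.2015  0.011 ] diam mm 63.8 64 side px [285.5 186.9] r 0.589
head [ 0.5583 -0.3261  0.03  ] diam mm 48.1 47 side px [296.  148.2] r 0.647
capL [ 0.4441 -0.3103  0.013 ] diam mm 70.1 70 side px [340.3 164.3] r 0.542
capS [ 0.4574 -0.435   0.013 ] diam mm 51.4 51 side px [344.2 133.7] r 0.631
jar [ 0.4198 -0.2039  0.055 ] diam mm 48.3 52 side px [342.9 180.3] r 0.467
brushtip [ 0.6779 -0.3592  0.01  ] diam mm 0.0 0 side px [253.4 140.1] r 0.767
brush_end [ 0.5598 -0.5059  0.01  ] diam mm 0.0 0 side px [311.3 114. ] r 0.755
cupL [0.4864 0.0332 0.024 ] diam mm 59.3 60 side px [288.9 260.7] r 0.488
pinL [0.483 0.068 0.018] diam mm 0.0 0 side px [286.4 275.6] r 0.488
cupS [0.6847 0.0536 0.024 ] diam mm 39.7 40 side px [193.2 251.8] r 0.687
pinS [0.7072 0.0668 0.018 ] diam mm 0.0 0 side px [181.  256.5] r 0.71
```

View pics/c3.png

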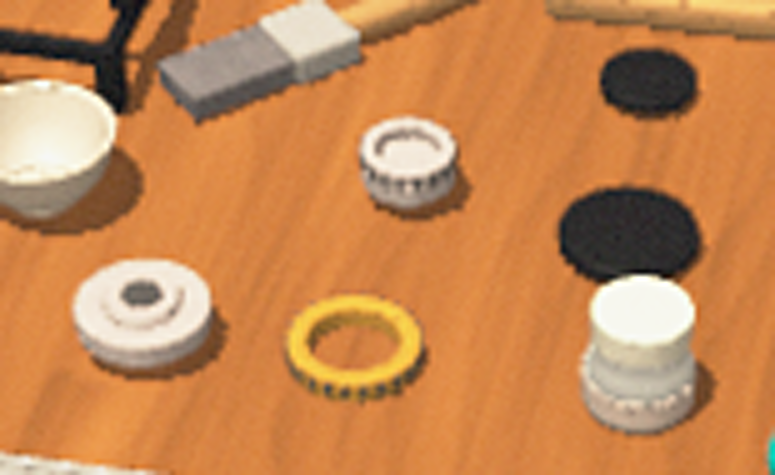

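View pics/c4.png

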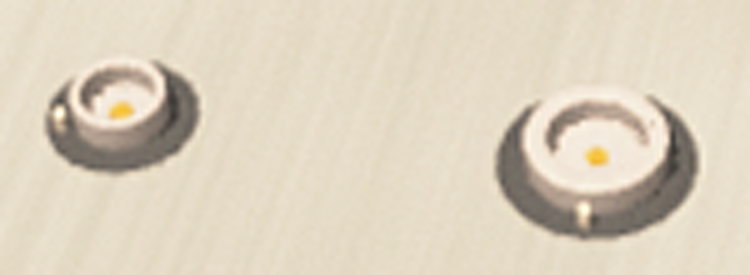

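The side view agrees with the top-view positions to about 2 px, and the offset is common to all of them. I turn to yaw 90° and go above the spreader.

{"name": "send_rows", "arguments": {"targets": [{"translation": [0,0,0],"spin": -7.4,"jaw": 0.9},{"translation": [0,0,0],"spin": -14.8,"jaw": 0.9},{"translation": [0,0,0],"spin": -22.2,"jaw": 0.9},{"translation": [0,0,0],"spin": -29.6,"jaw": 0.9},{"translation": [0,0,0],"spin": -37,"jaw": 0.9}], "force": 10}}

```text
time: 0.6
tool_pos: [0.1434, -0.5047, 0.1881]
tool_rot: [-3.141, -0.001, 0.928]
contact_force: [-0.0, 0.7, 0.8]
opening: 0.0825
grip_force: 0.0
```

{"name": "send_rows", "arguments": {"targets": [{"translation": [0,0,0],"spin": -7.4,"jaw": 0.9},{"translation": [0,0,0],"spin": -14.8,"jaw": 0.9},{"translation": [0,0,0],"spin": -22.2,"jaw": 0.9},{"translation": [0,0,0],"spin": -29.6,"jaw": 0.9},{"translation": [0,0,0],"spin": -37.1,"jaw": 0.9}]}}

```text
time: 1.1
tool_pos: [0.1435, -0.5047, 0.1881]
tool_rot: [-3.142, -0.001, 1.575]
contact_force: [-0.6, -0.0, -0.0]
opening: 0.0824
grip_force: 0.0
```

{"name": "send_rows", "arguments": {"targets": [{"translation": [2,3.2,0],"spin": 0,"jaw": 0.9},{"translation": [4,6.4,0],"spin": 0,"jaw": 0.9},{"translation": [6,9.6,0],"spin": 0,"jaw": 0.9},{"translation": [8,12.8,0],"spin": 0,"jaw": 0.9},{"translation": [10,16,0],"spin": 0,"jaw": 0.9}]}}

```text
time: 1.6
tool_pos: [0.3046, -0.404, 0.1882]
tool_rot: [-3.141, -0.001, 1.57]
contact_force: [0.1, -0.6, -0.6]
opening: 0.0828
grip_force: 0.0
```

{"name": "send_rows", "arguments": {"targets": [{"translation": [2,3.4,0],"spin": 0,"jaw": 0.9},{"translation": [4,6.8,0],"spin": 0,"jaw": 0.9},{"translation": [6,10.2,0],"spin": 0,"jaw": 0.9},{"translation": [8,13.6,0],"spin": 0,"jaw": 0.9},{"translation": [10,17,0],"spin": 0,"jaw": 0.9}]}}

```text
time: 2.1
tool_pos: [0.4747, -0.3041, 0.1881]
tool_rot: [-3.141, -0.0, 1.57]
contact_force: [0.0, -0.1, -0.3]
opening: 0.0825
grip_force: 0.0
```

{"name": "send_rows", "arguments": {"targets": [{"translation": [2.4,3.6,0],"spin": 0,"jaw": 0.9},{"translation": [4.8,7.2,0],"spin": 0,"jaw": 0.9},{"translation": [7.2,10.8,0],"spin": 0,"jaw": 0.9},{"translation": [9.6,14.4,0],"spin": 0,"jaw": 0.9},{"translation": [11.5,17.8,0],"spin": 0,"jaw": 0.9}]}}

```text
time: 2.6
tool_pos: [0.6529, -0.1885, 0.1879]
tool_rot: [-3.141, -0.0, 1.571]
contact_force: [0.4, -0.2, -0.0]
opening: 0.0826
grip_force: 0.0
```

{"name": "send_rows", "arguments": {"targets": [{"translation": [0,0,2.5],"spin": 0,"jaw": 0.9},{"translation": [0,0,6],"spin": 0,"jaw": 0.9},{"translation": [0,0,10],"spin": 0,"jaw": 0.9},{"translation": [0,0,12],"spin": 0,"jaw": 0.9},{"translation": [0,0,13],"spin": 0,"jaw": 0.9}]}}

```text
time: 3.1
tool_pos: [0.6501, -0.1896, 0.0552]
tool_rot: [-3.137, -0.002, 1.57]
contact_force: [0.2, -0.2, 0.3]
opening: 0.0828
grip_force: 0.0
```

{"name": "send_rows", "arguments": {"targets": [{"translation": [0,0,1.2],"spin": 0,"jaw": 0.9},{"translation": [0,0,2.4],"spin": 0,"jaw": 0.9},{"translation": [0,0,3.5],"spin": 0,"jaw": 0.9},{"translation": [0,0,4.2],"spin": 0,"jaw": 0.9},{"translation": [0,0,4.5],"spin": 0,"jaw": 0.9}]}}

```text
time: 3.6
tool_pos: [0.6515, -0.1903, 0.0128]
tool_rot: [-3.141, -0.0, 1.57]
contact_force: [-0.1, -1.6, -0.4]
opening: 0.0824
grip_force: 0.0
```

{"name": "send_rows", "arguments": {"targets": [{"translation": [0,0,0],"spin": 0,"jaw": 0.75},{"translation": [0,0,0],"spin": 0,"jaw": 0.72},{"translation": [0,0,0],"spin": 0,"jaw": 0.68},{"translation": [0,0,0],"spin": 0,"jaw": 0.66},{"translation": [0,0,0],"spin": 0,"jaw": 0.66}]}}

```text
time: 4.1
tool_pos: [0.6519, -0.1905, 0.0138]
tool_rot: [3.141, 0.0, 1.57]
contact_force: [-0.8, 0.2, -0.6]
opening: 0.0607
grip_force: 0.0
```

```bash
python3 - <<'E'
from h import *
p,d=read_camera('side')
cv2.imwrite('pics/s1.png',cv2.resize(p[100:230,180:350,::-1],None,fx=4.5,fy=4.5,interpolation=cv2.INTER_CUBIC))
s=monitor.observe(); print(s['opening'],s['grip_force'],s['tool_pos'])
E
```

```text
0.06041917672683226 0.0 [ 0.65184497 -0.19048593  0.01377742]
```

View pics/s1.png

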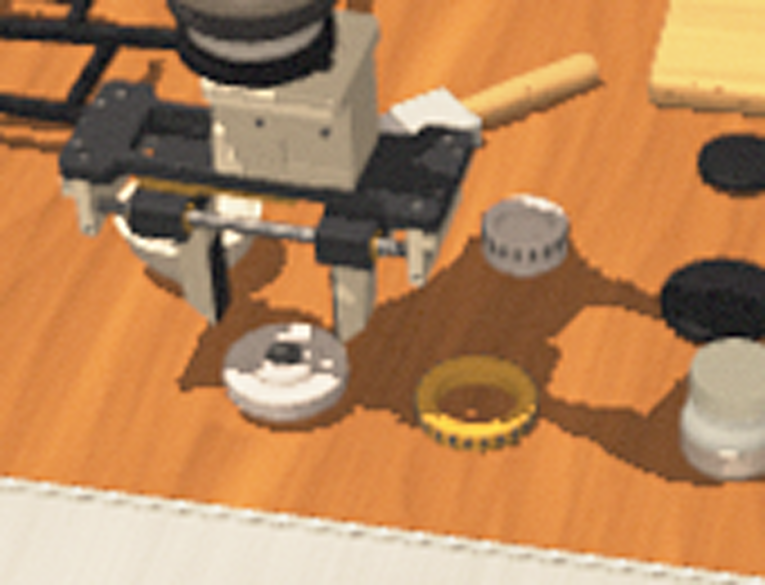

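The gripper is not at the disc: the fingertips at crop (217,322) and (347,340) are beyond or above the spreader at (285,372). I measure the true tip position from depth.

```bash
python3 - <<'E'
from h import *
p,d=read_camera('side'); C=cloud('side',d)
s=monitor.observe(); print(s['tool_pos'],s['tool_rot'],s['qpos'],'tcp px side',proj('side',s['tool_pos']))
off=np.array([[0,.03,0],[0,-.03,0]])
print('tips expected',proj('side',s['tool_pos']+np.array([[.03,0,0],[-.03,0,0]])))
for u,v in ((228,169),(228,165),(227,160),(256,172),(258,168),(258,163)):
    print(u,v,np.round(C[v,u],4), p[v,u])
m=(C[...,2]>.015)&(np.abs(C[...,0]-.652)<.06)&(np.abs(C[...,1]+.20)<.08)&(C[...,2]<.06)
for lo in range(15,60,5):
    q=C[m&(C[...,2]>lo/1e3)&(C[...,2]<=lo/1e3+.005)]
    print(lo,len(q),np.round(q.min(0),3),np.round(q.max(0),3),np.round(np.median(q,0),3))
pt,dt=read_camera('top'); cv2.imwrite('pics/t1.png',cv2.resize(pt[80:280,290:510,::-1],None,fx=3,fy=3,interpolation=cv2.INTER_CUBIC))
E
```

```text
[ 0.65179624 -0.19042387  0.01368746] [3.14132536e+00 1.82416340e-04 1.57009719e+00] [-3.96957369e-01  7.81427855e-01  1.25594984e+00 -7.29179006e-05
  1.10389797e+00 -3.96225448e-01] tcp px side [243.61057144 182.75968512]
tips expected [[231.34780996 180.85569861]
 [255.94890983 184.67540613]]
228 169 [ 0.6832 -0.1816  0.0561] [26 29 31]
228 165 [ 0.6818 -0.1811  0.0685] [25 26 31]
227 160 [ 0.6819 -0.1787  0.0847] [28 26 31]
256 172 [ 0.6159 -0.1803  0.061 ] [174 156 130]
258 168 [ 0.6077 -0.172   0.0808] [168 149 123]
258 163 [ 0.6085 -0.1767  0.0911] [173 155 128]
15 46 [ 0.62  -0.268  0.015] [ 0.707 -0.157  0.02 ] [ 0.644 -0.164  0.017]
20 238 [ 0.62  -0.279  0.02 ] [ 0.705 -0.157  0.025] [ 0.649 -0.181  0.023]
25 147 [ 0.621 -0.277  0.025] [ 0.705 -0.156  0.03 ] [ 0.651 -0.188  0.027]
30 28 [ 0.639 -0.275  0.03 ] [ 0.703 -0.173  0.034] [ 0.656 -0.192  0.031]
35 9 [ 0.697 -0.267  0.036] [ 0.705 -0.257  0.04 ] [ 0.702 -0.264  0.038]
40 1 [ 0.701 -0.257  0.042] [ 0.701 -0.257  0.042] [ 0.701 -0.257  0.042]
45 2 [ 0.683 -0.201  0.049] [ 0.686 -0.182  0.049] [ 0.685 -0.192  0.049]
50 9 [ 0.616 -0.193  0.053] [ 0.689 -0.178  0.055] [ 0.682 -0.18   0.054]
55 23 [ 0.612 -0.2    0.055] [ 0.692 -0.177  0.06 ] [ 0.682 -0.181  0.058]
```

View pics/t1.png

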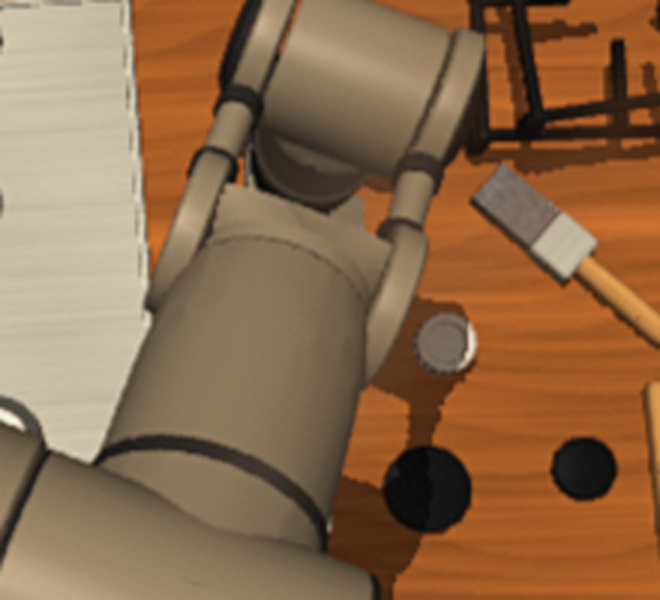

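```bash
python3 - <<'E'
from h import *
for a,b in ((217,322),(345,340)):
    u=(a+.5)/4.5-.5+180; v=(b+.5)/4.5-.5+100
    r,o=ray('side',u,v)
    for y in (-.181,-.19): print(np.round(o+r*(y-o[1])/r[1],4))
p,d=read_camera('side');C=cloud('side',d)
for u in (226,227,228,229,254,255,256,257):
    print(u,[(v,round(float(C[v,u,1]),3),round(float(C[v,u,2]),3)) for v in range(168,180)])
E
```

```text
[ 0.6839 -0.181   0.0501]
[ 0.6876 -0.19    0.0422]
[ 0.6161 -0.181   0.0512]
[ 0.6191 -0.19    0.0433]
226 [(168, -0.181, 0.059), (169, -0.176, 0.06), (170, -0.18, 0.053), (171, -0.237, 0.001), (172, -0.233, 0.001), (173, -0.236, -0.005), (174, -0.228, -0.001), (175, -0.223, 0.0), (176, -0.22, -0.0), (177, -0.213, 0.003), (178, -0.208, 0.004), (179, -0.217, -0.007)]
227 [(168, -0.176, 0.063), (169, -0.181, 0.056), (170, -0.175, 0.058), (171, -0.179, 0.052), (172, -0.238, -0.003), (173, -0.232, -0.001), (174, -0.227, 0.001), (175, -0.227, -0.003), (176, -0.218, 0.002), (177, -0.218, -0.001), (178, -0.212, 0.001), (179, -0.209, 0.001)]
228 [(168, -0.18, 0.061), (169, -0.182, 0.056), (170, -0.181, 0.054), (171, -0.181, 0.051), (172, -0.232, 0.002), (173, -0.23, 0.001), (174, -0.229, -0.001), (175, -0.222, 0.002), (176, -0.219, 0.001), (177, -0.219, -0.001), (178, -0.209, 0.004), (179, -0.209, 0.001)]
229 [(168, -0.187, 0.055), (169, -0.185, 0.054), (170, -0.184, 0.052), (171, -0.241, -0.002), (172, -0.234, 0.001), (173, -0.232, 0.0), (174, -0.23, -0.002), (175, -0.228, -0.003), (176, -
[... 443 characters left out ...]
-0.18, 0.061), (173, -0.178, 0.06), (174, -0.178, 0.057), (175, -0.18, 0.052), (176, -0.211, 0.021), (177, -0.206, 0.023), (178, -0.205, 0.021), (179, -0.199, 0.023)]
256 [(168, -0.177, 0.076), (169, -0.179, 0.071), (170, -0.18, 0.067), (171, -0.181, 0.063), (172, -0.182, 0.06), (173, -0.177, 0.061), (174, -0.179, 0.057), (175, -0.18, 0.052), (176, -0.233, 0.003), (177, -0.205, 0.024), (178, -0.203, 0.023), (179, -0.201, 0.021)]
257 [(168, -0.177, 0.076), (169, -0.181, 0.069), (170, -0.18, 0.068), (171, -0.177, 0.067), (172, -0.177, 0.064), (173, -0.176, 0.062), (174, -0.179, 0.057), (175, -0.241, -0.001), (176, -0.235, 0.001), (177, -0.236, -0.003), (178, -0.229, 0.0), (179, -0.225, 0.001)]
```

The fingers actually end about 37 mm above the reported TCP: tips seen at z≈0.051, reported 0.0137. x and y agree. I open and descend by that difference.

{"name": "send_rows", "arguments": {"targets": [{"translation": [0,0,0],"spin": 0,"jaw": 0.85},{"translation": [0,0,0],"spin": 0,"jaw": 0.9},{"translation": [0,0,0],"spin": 0,"jaw": 0.9},{"translation": [0,0,0.5],"spin": 0,"jaw": 0.9},{"translation": [0,0,1.5],"spin": 0,"jaw": 0.9}]}}

```text
time: 4.8
tool_pos: [0.6523, -0.1906, -0.0013]
tool_rot: [3.14, 0.001, 1.57]
contact_force: [1.0, -0.2, -0.4]
opening: 0.0824
grip_force: 0.0
```

{"name": "send_rows", "arguments": {"targets": [{"translation": [0,0,0.6],"spin": 0,"jaw": 0.9},{"translation": [0,0,1.2],"spin": 0,"jaw": 0.9},{"translation": [0,0,1.8],"spin": 0,"jaw": 0.9},{"translation": [0,0,2.1],"spin": 0,"jaw": 0.9},{"translation": [0,0,2.2],"spin": 0,"jaw": 0.9}]}}

```text
time: 5.3
tool_pos: [0.6515, -0.1903, -0.024]
tool_rot: [-3.141, -0.0, 1.57]
contact_force: [0.2, -0.3, 0.3]
opening: 0.0826
grip_force: 0.0
```

{"name": "send_rows", "arguments": {"targets": [{"translation": [0,0,0],"spin": 0,"jaw": 0.8},{"translation": [0,0,0],"spin": 0,"jaw": 0.76},{"translation": [0,0,0],"spin": 0,"jaw": 0.73},{"translation": [0,0,0],"spin": 0,"jaw": 0.7},{"translation": [0,0,0],"spin": 0,"jaw": 0.66}]}}

```text
time: 5.8
tool_pos: [0.652, -0.1905, -0.0232]
tool_rot: [3.141, 0.0, 1.57]
contact_force: [0.4, 0.3, 0.2]
opening: 0.0634
grip_force: 10.0
```

```bash
python3 - <<'E'
from h import *
p,d=read_camera('side'); C=cloud('side',d)
cv2.imwrite('pics/s2.png',cv2.resize(p[120:220,190:320,::-1],None,fx=5,fy=5,interpolation=cv2.INTER_CUBIC))
s=monitor.observe(); print(s['tool_pos'],s['opening'],s['grip_force'],s['contact_force'])
E
```

```text
[ 0.65205177 -0.1904889  -0.02315079] 0.06346774732132081 10.000016391277313 [0.71669656 0.27186398 1.51422111]
```

View pics/s2.png

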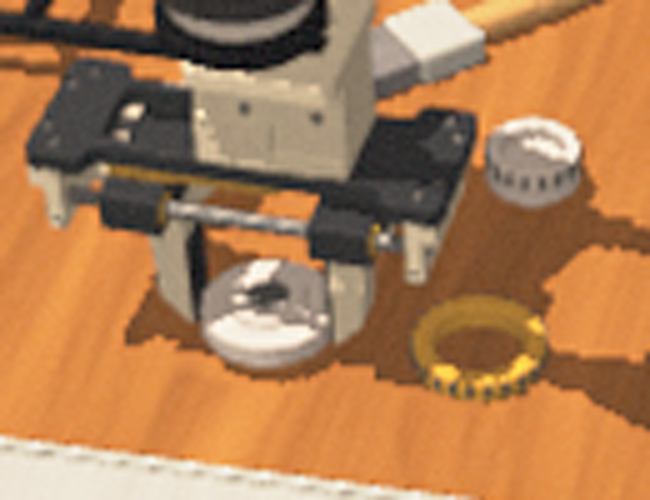

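The spreader is gripped: opening 63.5 mm at 10 N. I check the body's clearance above the tips, then lift with a firmer grip.

```bash
python3 - <<'E'
from h import *
p,d=read_camera('side'); C=cloud('side',d)
q=C[130:200,190:300].reshape(-1,3)
for ax,ay in (((.54,.60),(-.26,-.12)),((.60,.62),(-.23,-.15)),((.685,.70),(-.23,-.15)),((.70,.76),(-.24,-.12))):
    k=q[(q[:,0]>ax[0])&(q[:,0]<ax[1])&(q[:,1]>ay[0])&(q[:,1]<ay[1])&(q[:,2]>.03)]
    if len(k): print(ax,len(k),np.round(np.percentile(k[:,2],[0,2,10,50]),3))
E
```

```text
(0.54, 0.6) 652 [0.05  0.083 0.094 0.121]
(0.6, 0.62) 578 [0.03  0.033 0.049 0.131]
(0.685, 0.7) 300 [0.031 0.033 0.046 0.102]
(0.7, 0.76) 627 [0.043 0.083 0.093 0.119]
```

{"name": "send_rows", "arguments": {"targets": [{"translation": [0,0,0],"spin": 0,"jaw": 0.64},{"translation": [0,0,-0.3],"spin": 0,"jaw": 0.64},{"translation": [0,0,-1.5],"spin": 0,"jaw": 0.64},{"translation": [0,0,-3.5],"spin": 0,"jaw": 0.64},{"translation": [0,0,-5],"spin": 0,"jaw": 0.64}], "force": 25}}

```text
time: 6.4
tool_pos: [0.652, -0.1906, 0.0282]
tool_rot: [3.141, 0.0, 1.57]
contact_force: [-0.6, 0.4, -1.1]
opening: 0.063
grip_force: 25.0
```

{"name": "send_rows", "arguments": {"targets": [{"translation": [1,-0.8,0],"spin": 0,"jaw": 0.64},{"translation": [3.5,-2.6,0],"spin": 0,"jaw": 0.64},{"translation": [6,-4.5,0],"spin": 0,"jaw": 0.64},{"translation": [9,-6.7,0],"spin": 0,"jaw": 0.64},{"translation": [12,-8.9,0],"spin": 0,"jaw": 0.64}]}}

```text
time: 6.9
tool_pos: [0.5622, -0.0696, 0.0274]
tool_rot: [3.14, 0.0, 1.57]
contact_force: [0.8, -0.2, -1.5]
opening: 0.063
grip_force: 25.0
```

{"name": "send_rows", "arguments": {"targets": [{"translation": [3,-2.3,0],"spin": 0,"jaw": 0.64},{"translation": [6,-4.5,0],"spin": 0,"jaw": 0.64},{"translation": [8.5,-6.4,0],"spin": 0,"jaw": 0.64},{"translation": [10,-7.4,0],"spin": 0,"jaw": 0.64},{"translation": [10.4,-7.7,0],"spin": 0,"jaw": 0.64}]}}

```text
time: 7.4
tool_pos: [0.4855, 0.0349, 0.0272]
tool_rot: [3.141, 0.0, 1.572]
contact_force: [0.6, 0.3, -1.3]
opening: 0.0634
grip_force: 25.0
```

{"name": "send_rows", "arguments": {"targets": [{"translation": [0,0,0.5],"spin": 0,"jaw": 0.64},{"translation": [0,0,1],"spin": 0,"jaw": 0.64},{"translation": [0,0,1.5],"spin": 0,"jaw": 0.64},{"translation": [0,0,1.5],"spin": 0,"jaw": 0.64},{"translation": [0,0,1.5],"spin": 0,"jaw": 0.64}]}}

```text
time: 7.9
tool_pos: [0.486, 0.0332, 0.0111]
tool_rot: [-3.141, 0.0, 1.569]
contact_force: [-0.5, 0.1, -0.9]
opening: 0.063
grip_force: 25.0
```

```bash
python3 - <<'E'
from h import *
p,d=read_camera('side')
cv2.imwrite('pics/s3.png',cv2.resize(p[200:320,220:360,::-1],None,fx=5,fy=5,interpolation=cv2.INTER_CUBIC))
s=monitor.observe(); print(s['tool_pos'],s['opening'],s['grip_force'],s['contact_force'])
E
```

```text
[0.48604006 0.03333713 0.01129606] 0.06332203824977582 24.999755322933197 [-0.05046242 -0.57948429 -0.81281301]
```

View pics/s3.png

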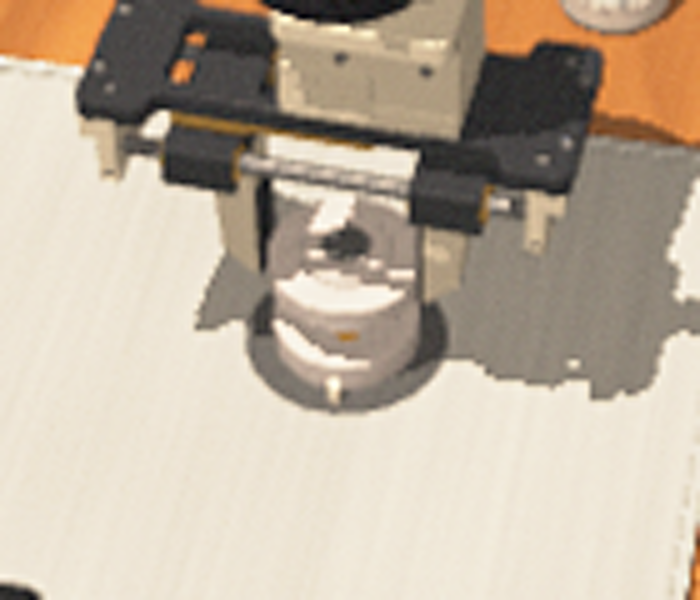

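The spreader hangs centred over the cup: disc x≈347 and cup x≈346 in the crop. I lower it gently.

{"name": "send_rows", "arguments": {"targets": [{"translation": [0,0,0.3],"spin": 0,"jaw": 0.64},{"translation": [0,0,0.7],"spin": 0,"jaw": 0.64},{"translation": [0,0,1.1],"spin": 0,"jaw": 0.64},{"translation": [0,0,1.4],"spin": 0,"jaw": 0.64},{"translation": [0,0,1.5],"spin": 0,"jaw": 0.64}]}}

```text
time: 8.45
tool_pos: [0.4856, 0.0338, -0.004]
tool_rot: [-3.141, 0.0, 1.57]
contact_force: [0.2, 0.0, -1.4]
opening: 0.0637
grip_force: 25.0
```

{"name": "send_rows", "arguments": {"targets": [{"translation": [0,0,0.2],"spin": 0,"jaw": 0.64},{"translation": [0,0,0.4],"spin": 0,"jaw": 0.64},{"translation": [0,0,0.5],"spin": 0,"jaw": 0.64},{"translation": [0,0,0.6],"spin": 0,"jaw": 0.64},{"translation": [0,0,0.6],"spin": 0,"jaw": 0.64}]}}

```text
time: 8.95
tool_pos: [0.4858, 0.0337, -0.0096]
tool_rot: [-3.142, 0.0, 1.57]
contact_force: [0.5, 0.3, -2.2]
opening: 0.063
grip_force: 25.0
```

{"name": "send_rows", "arguments": {"targets": [{"translation": [0,0,0.1],"spin": 0,"jaw": 0.64},{"translation": [0,0,0.1],"spin": 0,"jaw": 0.64},{"translation": [0,0,0.2],"spin": 0,"jaw": 0.64},{"translation": [0,0,0.2],"spin": 0,"jaw": 0.64},{"translation": [0,0,0.2],"spin": 0,"jaw": 0.64}]}}

```text
time: 9.45
tool_pos: [0.486, 0.0337, -0.0112]
tool_rot: [3.141, 0.0, 1.57]
contact_force: [-0.2, 0.3, 3.1]
opening: 0.0629
grip_force: 25.0
```

{"name": "send_rows", "arguments": {"targets": [{"translation": [0,0,0.05],"spin": 0,"jaw": 0.64},{"translation": [0,0,0.1],"spin": 0,"jaw": 0.64},{"translation": [0,0,0.1],"spin": 0,"jaw": 0.64},{"translation": [0,0,0.1],"spin": 0,"jaw": 0.64},{"translation": [0,0,0.1],"spin": 0,"jaw": 0.64}]}}

```text
time: 9.95
tool_pos: [0.486, 0.0337, -0.0113]
tool_rot: [3.141, 0.0, 1.57]
contact_force: [-3.7, 0.6, 13.6]
opening: 0.0631
grip_force: 25.0
```

The spreader is seated: the reported z dropped exactly 12 mm relative to its seat on the worktop, and the contact is firm. I relieve the load, release and go up.

{"name": "send_rows", "arguments": {"targets": [{"translation": [0,0,-0.15],"spin": 0,"jaw": 0.64},{"translation": [0,0,-0.15],"spin": 0,"jaw": 0.7},{"translation": [0,0,-0.15],"spin": 0,"jaw": 0.76},{"translation": [0,0,-0.15],"spin": 0,"jaw": 0.84},{"translation": [0,0,-0.15],"spin": 0,"jaw": 0.88}], "force": 10}}

```text
time: 10.45
tool_pos: [0.4858, 0.0337, -0.0112]
tool_rot: [-3.141, 0.0, 1.57]
contact_force: [-0.1, -0.3, -0.4]
opening: 0.0791
grip_force: 0.0
```

{"name": "send_rows", "arguments": {"targets": [{"translation": [0,0,-0.5],"spin": 0,"jaw": 0.88},{"translation": [0,0,-2],"spin": 0,"jaw": 0.88},{"translation": [0,0,-4],"spin": 0,"jaw": 0.88},{"translation": [0,0,-7],"spin": 0,"jaw": 0.88},{"translation": [0,0,-8],"spin": 0,"jaw": 0.88}]}}

```text
time: 10.95
tool_pos: [0.4875, 0.0336, 0.0716]
tool_rot: [3.137, 0.0, 1.57]
contact_force: [0.7, 0.1, -0.3]
opening: 0.0807
grip_force: 0.0
```

{"name": "send_rows", "arguments": {"targets": [{"translation": [-2,0.6,0],"spin": 0,"jaw": 0.88},{"translation": [-6,1.7,0],"spin": 0,"jaw": 0.88},{"translation": [-10,2.9,0],"spin": 0,"jaw": 0.88},{"translation": [-14,4,0],"spin": 0,"jaw": 0.88},{"translation": [-17,4.9,0],"spin": 0,"jaw": 0.88}]}}

```text
time: 11.45
tool_pos: [0.535, -0.1387, 0.0686]
tool_rot: [3.142, 0.0, 1.569]
contact_force: [0.3, 0.4, 0.2]
opening: 0.0809
grip_force: 0.0
```

{"name": "send_rows", "arguments": {"targets": [{"translation": [-3,0.8,0],"spin": 0,"jaw": 0.88},{"translation": [-5.5,1.6,0],"spin": 0,"jaw": 0.88},{"translation": [-6.5,1.85,0],"spin": 0,"jaw": 0.88},{"translation": [-6.5,1.85,0],"spin": 0,"jaw": 0.88},{"translation": [-6.5,1.85,0],"spin": 0,"jaw": 0.88}]}}

```text
time: 11.95
tool_pos: [0.5526, -0.2002, 0.0686]
tool_rot: [-3.14, -0.001, 1.57]
contact_force: [-0.9, 0.3, -0.6]
opening: 0.0808
grip_force: 0.0
```

```bash
python3 - <<'E'
from h import *
print(monitor.observe()['tool_pos'])
p,d=read_camera('top'); cv2.imwrite('pics/t2full.png',p[:,:,::-1]); np.save('pics/t2.npy',d)
a=cv2.resize(p[200:260,255:320,::-1],None,fx=6,fy=6,interpolation=cv2.INTER_CUBIC)
p,d=read_camera('side');b=cv2.resize(p[230:290,255:320,::-1],None,fx=6,fy=6,interpolation=cv2.INTER_CUBIC)
cv2.imwrite('pics/c5.png',np.hstack([a,b]))
E
```

```text
[ 0.552598   -0.20018036  0.06857747]
```

View pics/c5.png

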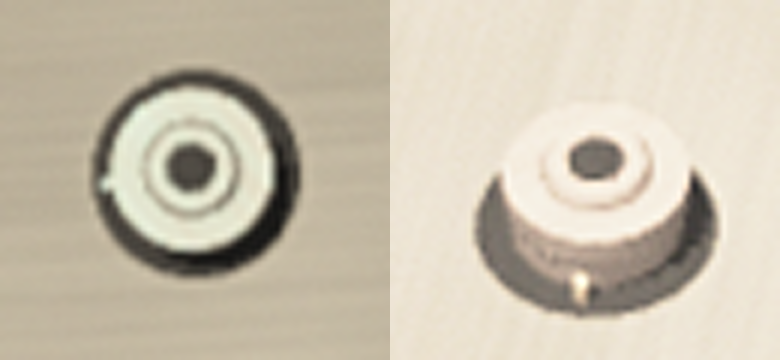

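```bash
python3 - <<'E'
from h import *
for a,b,z in ((191.5,168.5,.036),(191,167.5,.041)):
    print(atz('top',(a+.5)/6-.5+255,(b+.5)/6-.5+200,z))
E
```

```text
[0.4863156 0.0335648 0.036    ]
[0.48625469 0.03342058 0.041     ]
```

{"name": "send_rows", "arguments": {"targets": [{"translation": [-0.1,0.1,2],"spin": 0,"jaw": 0.88},{"translation": [-0.1,0.1,5],"spin": 0,"jaw": 0.88},{"translation": [-0.1,0.1,7],"spin": 0,"jaw": 0.88},{"translation": [-0.1,0.1,8],"spin": 0,"jaw": 0.88},{"translation": [-0.1,0.1,8.5],"spin": 0,"jaw": 0.88}]}}

```text
time: 12.55
tool_pos: [0.5539, -0.2014, -0.0166]
tool_rot: [-3.141, -0.001, 1.571]
contact_force: [-0.1, 0.6, -0.3]
opening: 0.0809
grip_force: 0.0
```

{"name": "send_rows", "arguments": {"targets": [{"translation": [0,0,0.6],"spin": 0,"jaw": 0.88},{"translation": [0,0,1.1],"spin": 0,"jaw": 0.88},{"translation": [0,0,1.4],"spin": 0,"jaw": 0.88},{"translation": [0,0,1.6],"spin": 0,"jaw": 0.88},{"translation": [0,0,1.7],"spin": 0,"jaw": 0.88}]}}

```text
time: 13.05
tool_pos: [0.5543, -0.2024, -0.0329]
tool_rot: [3.141, 0.0, 1.57]
contact_force: [0.2, -0.0, -0.2]
opening: 0.0808
grip_force: 0.0
```

{"name": "send_rows", "arguments": {"targets": [{"translation": [0,0,0],"spin": 0,"jaw": 0.8},{"translation": [0,0,0],"spin": 0,"jaw": 0.76},{"translation": [0,0,0],"spin": 0,"jaw": 0.73},{"translation": [0,0,0],"spin": 0,"jaw": 0.7},{"translation": [0,0,0],"spin": 0,"jaw": 0.66}]}}

```text
time: 13.55
tool_pos: [0.5541, -0.2024, -0.0329]
tool_rot: [-3.141, 0.0, 1.57]
contact_force: [-0.4, -0.1, 0.4]
opening: 0.0644
grip_force: 10.0
```

The camera and arm agree: spreader (0.4863, 0.0335) seen, 0.486, 0.0337 released. The ring is gripped at 64.4 mm. I lift it and carry it to the spreader.

{"name": "send_rows", "arguments": {"targets": [{"translation": [0,0,0],"spin": 0,"jaw": 0.64},{"translation": [0,0,-0.3],"spin": 0,"jaw": 0.64},{"translation": [0,0,-2],"spin": 0,"jaw": 0.64},{"translation": [0,0,-5],"spin": 0,"jaw": 0.64},{"translation": [0,0,-7],"spin": 0,"jaw": 0.64}], "force": 25}}

```text
time: 14.05
tool_pos: [0.5546, -0.2024, 0.0384]
tool_rot: [3.141, 0.0, 1.57]
contact_force: [0.2, -0.3, -1.2]
opening: 0.0633
grip_force: 25.0
```

{"name": "send_rows", "arguments": {"targets": [{"translation": [1,-0.3,0],"spin": 0,"jaw": 0.64},{"translation": [3.5,-1,0],"spin": 0,"jaw": 0.64},{"translation": [6.5,-1.9,0],"spin": 0,"jaw": 0.64},{"translation": [10,-2.9,0],"spin": 0,"jaw": 0.64},{"translation": [13.5,-3.9,0],"spin": 0,"jaw": 0.64}]}}

```text
time: 14.55
tool_pos: [0.5135, -0.0653, 0.0356]
tool_rot: [-3.139, -0.001, 1.57]
contact_force: [1.0, 0.2, -2.4]
opening: 0.0631
grip_force: 25.0
```

{"name": "send_rows", "arguments": {"targets": [{"translation": [3,-0.9,0],"spin": 0,"jaw": 0.64},{"translation": [6,-1.7,0],"spin": 0,"jaw": 0.64},{"translation": [8.5,-2.5,0],"spin": 0,"jaw": 0.64},{"translation": [10,-2.9,0],"spin": 0,"jaw": 0.64},{"translation": [10,-2.9,0],"spin": 0,"jaw": 0.64}]}}

```text
time: 15.05
tool_pos: [0.4842, 0.035, 0.0358]
tool_rot: [-3.139, -0.001, 1.573]
contact_force: [0.3, 0.2, -1.3]
opening: 0.0633
grip_force: 25.0
```

{"name": "send_rows", "arguments": {"targets": [{"translation": [0,0,0.3],"spin": 0,"jaw": 0.64},{"translation": [0,0,0.9],"spin": 0,"jaw": 0.64},{"translation": [0,0,1.5],"spin": 0,"jaw": 0.64},{"translation": [0,0,1.5],"spin": 0,"jaw": 0.64},{"translation": [0,0,1.5],"spin": 0,"jaw": 0.64}]}}

```text
time: 15.55
tool_pos: [0.4862, 0.0323, 0.0216]
tool_rot: [-3.141, 0.0, 1.569]
contact_force: [0.3, -0.1, -2.4]
opening: 0.0633
grip_force: 25.0
```

Position (0.4862, 0.0323) against a target of (0.4862, 0.0326): good. About 18.5 mm to go.

{"name": "send_rows", "arguments": {"targets": [{"translation": [0,0,0.4],"spin": 0,"jaw": 0.64},{"translation": [0,0,0.8],"spin": 0,"jaw": 0.64},{"translation": [0,0,1.2],"spin": 0,"jaw": 0.64},{"translation": [0,0,1.5],"spin": 0,"jaw": 0.64},{"translation": [0,0,1.6],"spin": 0,"jaw": 0.64}]}}

```text
time: 16.05
tool_pos: [0.4861, 0.0327, 0.0055]
tool_rot: [-3.141, 0.0, 1.57]
contact_force: [0.2, -0.1, -2.2]
opening: 0.0633
grip_force: 25.0
```

{"name": "send_rows", "arguments": {"targets": [{"translation": [0,0,0.1],"spin": 0,"jaw": 0.64},{"translation": [0,0,0.2],"spin": 0,"jaw": 0.64},{"translation": [0,0,0.3],"spin": 0,"jaw": 0.64},{"translation": [0,0,0.3],"spin": 0,"jaw": 0.64},{"translation": [0,0,0.3],"spin": 0,"jaw": 0.64}]}}

```text
time: 16.55
tool_pos: [0.4865, 0.0327, 0.0031]
tool_rot: [3.141, 0.0, 1.57]
contact_force: [0.1, 0.2, 0.2]
opening: 0.0635
grip_force: 25.0
```

The ring is down at the expected height and its weight is off the gripper. I release and go to the large cap.

{"name": "send_rows", "arguments": {"targets": [{"translation": [0,0,0],"spin": 0,"jaw": 0.68},{"translation": [0,0,0],"spin": 0,"jaw": 0.74},{"translation": [0,0,0],"spin": 0,"jaw": 0.82},{"translation": [0,0,0],"spin": 0,"jaw": 0.9},{"translation": [0,0,0],"spin": 0,"jaw": 0.92}], "force": 10}}

```text
time: 17.05
tool_pos: [0.4864, 0.0327, 0.003]
tool_rot: [3.142, 0.0, 1.57]
contact_force: [0.2, -0.1, 0.7]
opening: 0.0832
grip_force: 0.0
```

{"name": "send_rows", "arguments": {"targets": [{"translation": [0,0,-0.5],"spin": 0,"jaw": 0.92},{"translation": [0,0,-2],"spin": 0,"jaw": 0.92},{"translation": [0,0,-4],"spin": 0,"jaw": 0.92},{"translation": [0,0,-7],"spin": 0,"jaw": 0.92},{"translation": [0,0,-7.5],"spin": 0,"jaw": 0.92}]}}

```text
time: 17.55
tool_pos: [0.4885, 0.0326, 0.0812]
tool_rot: [3.136, 0.001, 1.57]
contact_force: [-0.3, 1.0, -0.7]
opening: 0.0843
grip_force: 0.0
```

{"name": "send_rows", "arguments": {"targets": [{"translation": [-2,-0.2,0],"spin": 0,"jaw": 0.92},{"translation": [-6,-0.7,0],"spin": 0,"jaw": 0.92},{"translation": [-10,-1.2,0],"spin": 0,"jaw": 0.92},{"translation": [-14,-1.7,0],"spin": 0,"jaw": 0.92},{"translation": [-18,-2.2,0],"spin": 0,"jaw": 0.92}]}}

```text
time: 18.05
tool_pos: [0.4636, -0.1486, 0.0777]
tool_rot: [-3.141, -0.0, 1.57]
contact_force: [1.1, 0.1, -0.3]
opening: 0.0843
grip_force: 0.0
```

{"name": "send_rows", "arguments": {"targets": [{"translation": [-4,-0.5,0],"spin": 0,"jaw": 0.92},{"translation": [-8,-1,0],"spin": 0,"jaw": 0.92},{"translation": [-12,-1.5,0],"spin": 0,"jaw": 0.92},{"translation": [-15,-1.9,0],"spin": 0,"jaw": 0.92},{"translation": [-16.3,-2,0],"spin": 0,"jaw": 0.92}]}}

```text
time: 18.55
tool_pos: [0.4434, -0.3128, 0.0776]
tool_rot: [-3.141, 0.0, 1.567]
contact_force: [0.4, -0.9, -0.4]
opening: 0.0841
grip_force: 0.0
```

```bash
python3 - <<'E'
from h import *
print(monitor.observe()['tool_pos'])
p,d=read_camera('top')
a=cv2.resize(p[200:260,255:320,::-1],None,fx=6,fy=6,interpolation=cv2.INTER_CUBIC)
p,d=read_camera('side');b=cv2.resize(p[230:290,255:320,::-1],None,fx=6,fy=6,interpolation=cv2.INTER_CUBIC)
cv2.imwrite('pics/c6.png',np.hstack([a,b]))
E
```

```text
[ 0.4433601  -0.31278297  0.07755548]
```

View pics/c6.png

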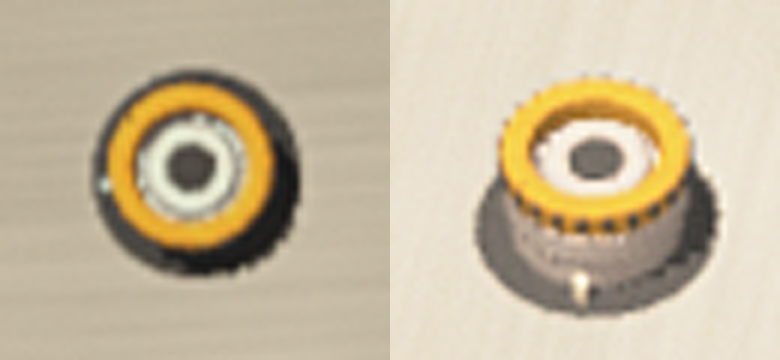

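The ring sits level and flat: outer centre (191.5,164.5) in the top crop, with an even gap to the boss. Down on the large cap.

{"name": "send_rows", "arguments": {"targets": [{"translation": [0,0,2],"spin": 0,"jaw": 0.92},{"translation": [0,0,5],"spin": 0,"jaw": 0.92},{"translation": [0,0,8],"spin": 0,"jaw": 0.92},{"translation": [0,0,9],"spin": 0,"jaw": 0.92},{"translation": [0,0,9.4],"spin": 0,"jaw": 0.92}]}}

```text
time: 19.15
tool_pos: [0.4439, -0.3085, -0.0168]
tool_rot: [-3.14, -0.002, 1.571]
contact_force: [0.5, -0.3, 0.7]
opening: 0.0842
grip_force: 0.0
```

{"name": "send_rows", "arguments": {"targets": [{"translation": [0,0,0.6],"spin": 0,"jaw": 0.92},{"translation": [0,0,1.1],"spin": 0,"jaw": 0.92},{"translation": [0,0,1.4],"spin": 0,"jaw": 0.92},{"translation": [0,0,1.6],"spin": 0,"jaw": 0.92},{"translation": [0,0,1.65],"spin": 0,"jaw": 0.92}]}}

```text
time: 19.65
tool_pos: [0.4442, -0.3104, -0.0324]
tool_rot: [3.141, 0.0, 1.57]
contact_force: [-0.2, 0.5, -1.0]
opening: 0.0848
grip_force: 0.0
```

{"name": "send_rows", "arguments": {"targets": [{"translation": [0,0,0],"spin": 0,"jaw": 0.84},{"translation": [0,0,0],"spin": 0,"jaw": 0.8},{"translation": [0,0,0],"spin": 0,"jaw": 0.77},{"translation": [0,0,0],"spin": 0,"jaw": 0.74},{"translation": [0,0,0],"spin": 0,"jaw": 0.72}]}}

```text
time: 20.15
tool_pos: [0.4442, -0.3104, -0.0324]
tool_rot: [3.141, 0.0, 1.57]
contact_force: [0.0, 0.2, 0.3]
opening: 0.0688
grip_force: 10.0
```

```bash
python3 - <<'E'
from h import *
print(atz('top',(191.5+.5)/6-.5+255,(164.5+.5)/6-.5+200,.048))
s=monitor.observe(); print(s['tool_pos'],s['opening'],s['grip_force'])
E
```

```text
[0.48677139 0.03274028 0.048     ]
[ 0.44417413 -0.31035358 -0.03236954] 0.0688007266615918 10.000018430873752
```

{"name": "send_rows", "arguments": {"targets": [{"translation": [0,0,0],"spin": 0,"jaw": 0.7},{"translation": [0,0,-0.3],"spin": 0,"jaw": 0.7},{"translation": [0,0,-3],"spin": 0,"jaw": 0.7},{"translation": [0,0,-7],"spin": 0,"jaw": 0.7},{"translation": [0,0,-9],"spin": 0,"jaw": 0.7}], "force": 25}}

```text
time: 20.65
tool_pos: [0.445, -0.311, 0.0603]
tool_rot: [3.139, 0.002, 1.57]
contact_force: [0.5, -0.6, -1.2]
opening: 0.0682
grip_force: 25.0
```

{"name": "send_rows", "arguments": {"targets": [{"translation": [1.5,0.2,0],"spin": 0,"jaw": 0.7},{"translation": [5,0.6,0],"spin": 0,"jaw": 0.7},{"translation": [9,1.1,0],"spin": 0,"jaw": 0.7},{"translation": [13,1.6,0],"spin": 0,"jaw": 0.7},{"translation": [17,2.1,0],"spin": 0,"jaw": 0.7}]}}

```text
time: 21.15
tool_pos: [0.464, -0.1374, 0.0561]
tool_rot: [-3.139, -0.001, 1.57]
contact_force: [2.0, 0.4, -1.2]
opening: 0.0685
grip_force: 25.0
```

{"name": "send_rows", "arguments": {"targets": [{"translation": [4,0.5,0],"spin": 0,"jaw": 0.7},{"translation": [8,1,0],"spin": 0,"jaw": 0.7},{"translation": [12,1.5,0],"spin": 0,"jaw": 0.7},{"translation": [15.5,1.9,0],"spin": 0,"jaw": 0.7},{"translation": [17.3,2.1,0],"spin": 0,"jaw": 0.7}]}}

```text
time: 21.65
tool_pos: [0.4846, 0.0363, 0.0561]
tool_rot: [-3.139, -0.001, 1.573]
contact_force: [0.1, -0.3, -1.2]
opening: 0.068
grip_force: 25.0
```

{"name": "send_rows", "arguments": {"targets": [{"translation": [0,0,0.5],"spin": 0,"jaw": 0.7},{"translation": [0,0,1.5],"spin": 0,"jaw": 0.7},{"translation": [0,0,2.5],"spin": 0,"jaw": 0.7},{"translation": [0,0,2.8],"spin": 0,"jaw": 0.7},{"translation": [0,0,2.8],"spin": 0,"jaw": 0.7}]}}

```text
time: 22.15
tool_pos: [0.4856, 0.032, 0.0285]
tool_rot: [-3.139, -0.0, 1.569]
contact_force: [-0.6, -0.2, -0.3]
opening: 0.0686
grip_force: 25.0
```

{"name": "send_rows", "arguments": {"targets": [{"translation": [0,0.05,0.3],"spin": 0,"jaw": 0.7},{"translation": [0,0.05,0.7],"spin": 0,"jaw": 0.7},{"translation": [0,0.05,1.1],"spin": 0,"jaw": 0.7},{"translation": [0,0.05,1.4],"spin": 0,"jaw": 0.7},{"translation": [0,0.05,1.5],"spin": 0,"jaw": 0.7}]}}

```text
time: 22.65
tool_pos: [0.4866, 0.0327, 0.0141]
tool_rot: [-3.141, 0.0, 1.57]
contact_force: [-0.6, 0.4, -2.3]
opening: 0.0685
grip_force: 25.0
```

{"name": "send_rows", "arguments": {"targets": [{"translation": [0,0,0.1],"spin": 0,"jaw": 0.7},{"translation": [0,0,0.2],"spin": 0,"jaw": 0.7},{"translation": [0,0,0.3],"spin": 0,"jaw": 0.7},{"translation": [0,0,0.35],"spin": 0,"jaw": 0.7},{"translation": [0,0,0.35],"spin": 0,"jaw": 0.7}]}}

```text
time: 23.15
tool_pos: [0.4869, 0.0327, 0.011]
tool_rot: [-3.142, 0.0, 1.57]
contact_force: [0.3, 0.7, -2.3]
opening: 0.0686
grip_force: 25.0
```

{"name": "send_rows", "arguments": {"targets": [{"translation": [0,0,0.05],"spin": 0,"jaw": 0.7},{"translation": [0,0,0.05],"spin": 0,"jaw": 0.7},{"translation": [0,0,0.05],"spin": 0,"jaw": 0.7},{"translation": [0,0,0.05],"spin": 0,"jaw": 0.7},{"translation": [0,0,0.05],"spin": 0,"jaw": 0.7}]}}

```text
time: 23.65
tool_pos: [0.487, 0.0327, 0.0106]
tool_rot: [3.141, 0.0, 1.57]
contact_force: [-0.7, 0.6, 1.3]
opening: 0.0682
grip_force: 25.0
```

{"name": "send_rows", "arguments": {"targets": [{"translation": [0,0,0],"spin": 0,"jaw": 0.74},{"translation": [0,0,0],"spin": 0,"jaw": 0.78},{"translation": [0,0,0],"spin": 0,"jaw": 0.84},{"translation": [0,0,0],"spin": 0,"jaw": 0.9},{"translation": [0,0,0],"spin": 0,"jaw": 0.92}], "force": 10}}

```text
time: 24.15
tool_pos: [0.4869, 0.0327, 0.0105]
tool_rot: [-3.142, 0.0, 1.57]
contact_force: [0.3, 0.6, 0.4]
opening: 0.0838
grip_force: 0.0
```

{"name": "send_rows", "arguments": {"targets": [{"translation": [0,0,-0.5],"spin": 0,"jaw": 0.92},{"translation": [0,0,-2],"spin": 0,"jaw": 0.92},{"translation": [0,0,-4],"spin": 0,"jaw": 0.9},{"translation": [0,0,-6],"spin": 0,"jaw": 0.8},{"translation": [0,0,-7],"spin": 0,"jaw": 0.65}]}}

```text
time: 24.65
tool_pos: [0.4878, 0.0327, 0.0823]
tool_rot: [3.139, 0.0, 1.57]
contact_force: [0.9, 0.2, 0.1]
opening: 0.0712
grip_force: 0.0
```

{"name": "send_rows", "arguments": {"targets": [{"translation": [-2,0.4,0],"spin": 0,"jaw": 0.65},{"translation": [-6,1.2,0],"spin": 0,"jaw": 0.65},{"translation": [-10,2,0],"spin": 0,"jaw": 0.65},{"translation": [-14,2.8,0],"spin": 0,"jaw": 0.65},{"translation": [-18,3.6,0],"spin": 0,"jaw": 0.65}]}}

```text
time: 25.15
tool_pos: [0.5227, -0.1488, 0.0804]
tool_rot: [-3.141, -0.0, 1.57]
contact_force: [-0.5, -0.2, 1.1]
opening: 0.0598
grip_force: 0.0
```

{"name": "send_rows", "arguments": {"targets": [{"translation": [-4,0.8,0],"spin": 0,"jaw": 0.65},{"translation": [-8,1.6,0],"spin": 0,"jaw": 0.65},{"translation": [-12,2.4,0],"spin": 0,"jaw": 0.65},{"translation": [-16,3.2,0],"spin": 0,"jaw": 0.65},{"translation": [-17.9,3.5,0],"spin": 0,"jaw": 0.65}]}}

```text
time: 25.65
tool_pos: [0.5576, -0.3299, 0.08]
tool_rot: [3.141, 0.001, 1.568]
contact_force: [0.3, -0.4, -0.4]
opening: 0.0599
grip_force: 0.0
```

{"name": "send_rows", "arguments": {"targets": [{"translation": [0,0,1],"spin": 0,"jaw": 0.65},{"translation": [0,0,3],"spin": 0,"jaw": 0.65},{"translation": [0,0,5],"spin": 0,"jaw": 0.65},{"translation": [0,0,6],"spin": 0,"jaw": 0.65},{"translation": [0,0,6],"spin": 0,"jaw": 0.65}]}}

```text
time: 26.15
tool_pos: [0.5565, -0.3245, 0.0185]
tool_rot: [-3.138, -0.003, 1.571]
contact_force: [-0.5, 0.5, 0.1]
opening: 0.0597
grip_force: 0.0
```

```bash
python3 - <<'E'
from h import *
print(monitor.observe()['tool_pos'])
p,d=read_camera('top')
a=cv2.resize(p[200:260,255:320,::-1],None,fx=6,fy=6,interpolation=cv2.INTER_CUBIC)
p,d=read_camera('side');b=cv2.resize(p[230:290,255:320,::-1],None,fx=6,fy=6,interpolation=cv2.INTER_CUBIC)
c=cv2.resize(p[110:200,220:350,::-1],(780,540),interpolation=cv2.INTER_CUBIC)
cv2.imwrite('pics/c7.png',cv2.resize(np.vstack([np.hstack([a,b]),c]),None,fx=.66,fy=.66,interpolation=cv2.INTER_AREA))
E
```

```text
[ 0.55647864 -0.32452476  0.01850618]
```

View pics/c7.png

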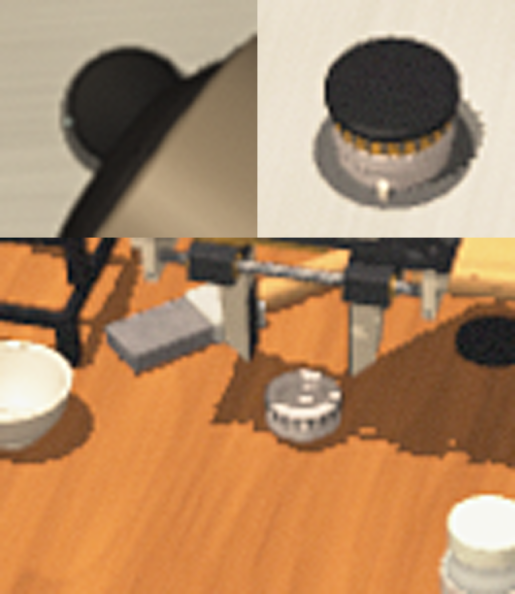

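The large cap sits flat on the ring. The fingers straddle the small head at (303,405), clear of the brush. I descend and grip.

{"name": "send_rows", "arguments": {"targets": [{"translation": [0,0,1],"spin": 0,"jaw": 0.65},{"translation": [0,0,2.2],"spin": 0,"jaw": 0.65},{"translation": [0,0,3.3],"spin": 0,"jaw": 0.65},{"translation": [0,0,4],"spin": 0,"jaw": 0.65},{"translation": [0,0,4.2],"spin": 0,"jaw": 0.65}]}}

```text
time: 26.75
tool_pos: [0.5569, -0.3259, -0.023]
tool_rot: [-3.14, -0.001, 1.57]
contact_force: [-1.0, 0.2, -0.4]
opening: 0.0596
grip_force: 0.0
```

{"name": "send_rows", "arguments": {"targets": [{"translation": [0,0,0],"spin": 0,"jaw": 0.6},{"translation": [0,0,0],"spin": 0,"jaw": 0.56},{"translation": [0,0,0],"spin": 0,"jaw": 0.53},{"translation": [0,0,0],"spin": 0,"jaw": 0.5},{"translation": [0,0,0],"spin": 0,"jaw": 0.47}]}}

```text
time: 27.25
tool_pos: [0.558, -0.3266, -0.021]
tool_rot: [3.141, 0.001, 1.57]
contact_force: [0.3, 0.3, 1.1]
opening: 0.0463
grip_force: 10.0
```

{"name": "send_rows", "arguments": {"targets": [{"translation": [0,0,0],"spin": 0,"jaw": 0.47},{"translation": [0,0,-0.3],"spin": 0,"jaw": 0.47},{"translation": [0,0,-3],"spin": 0,"jaw": 0.47},{"translation": [0,0,-6],"spin": 0,"jaw": 0.47},{"translation": [0,0,-8],"spin": 0,"jaw": 0.47}], "force": 25}}

```text
time: 27.75
tool_pos: [0.5579, -0.3266, 0.0604]
tool_rot: [3.141, 0.001, 1.57]
contact_force: [1.2, -1.1, -0.3]
opening: 0.0458
grip_force: 25.0
```

{"name": "send_rows", "arguments": {"targets": [{"translation": [1.5,0.5,0],"spin": 0,"jaw": 0.47},{"translation": [4.5,1.5,0],"spin": 0,"jaw": 0.47},{"translation": [8,2.7,0],"spin": 0,"jaw": 0.47},{"translation": [11.5,3.8,0],"spin": 0,"jaw": 0.47},{"translation": [15,5,0],"spin": 0,"jaw": 0.47}]}}

```text
time: 28.25
tool_pos: [0.607, -0.1735, 0.0568]
tool_rot: [-3.139, -0.001, 1.57]
contact_force: [0.6, -0.3, -1.5]
opening: 0.0457
grip_force: 25.0
```

{"name": "send_rows", "arguments": {"targets": [{"translation": [3.5,1.2,0],"spin": 0,"jaw": 0.47},{"translation": [7,2.3,0],"spin": 0,"jaw": 0.47},{"translation": [10.5,3.5,0],"spin": 0,"jaw": 0.47},{"translation": [14,4.7,0],"spin": 0,"jaw": 0.47},{"translation": [17,5.7,0],"spin": 0,"jaw": 0.47}]}}

```text
time: 28.75
tool_pos: [0.664, -0.003, 0.0566]
tool_rot: [-3.139, -0.001, 1.571]
contact_force: [-0.2, -0.1, -0.7]
opening: 0.0456
grip_force: 25.0
```

{"name": "send_rows", "arguments": {"targets": [{"translation": [3,1,0],"spin": 0,"jaw": 0.47},{"translation": [5,1.7,0],"spin": 0,"jaw": 0.47},{"translation": [6,2,0],"spin": 0,"jaw": 0.47},{"translation": [6,2,0],"spin": 0,"jaw": 0.47},{"translation": [6,2,0],"spin": 0,"jaw": 0.47}]}}

```text
time: 29.25
tool_pos: [0.6841, 0.0531, 0.0577]
tool_rot: [-3.14, 0.001, 1.57]
contact_force: [-0.1, 0.1, -0.7]
opening: 0.046
grip_force: 25.0
```

{"name": "send_rows", "arguments": {"targets": [{"translation": [0,0,1],"spin": 0,"jaw": 0.47},{"translation": [0,0,2.5],"spin": 0,"jaw": 0.47},{"translation": [0,0,4],"spin": 0,"jaw": 0.47},{"translation": [0,0,4],"spin": 0,"jaw": 0.47},{"translation": [0,0,4],"spin": 0,"jaw": 0.47}]}}

```text
time: 29.75
tool_pos: [0.6844, 0.0533, 0.0175]
tool_rot: [-3.14, 0.0, 1.57]
contact_force: [0.5, 0.3, 0.4]
opening: 0.0456
grip_force: 25.0
```

{"name": "send_rows", "arguments": {"targets": [{"translation": [0,0,0.3],"spin": 0,"jaw": 0.47},{"translation": [0,0,0.7],"spin": 0,"jaw": 0.47},{"translation": [0,0,1.1],"spin": 0,"jaw": 0.47},{"translation": [0,0,1.5],"spin": 0,"jaw": 0.47},{"translation": [0,0,1.8],"spin": 0,"jaw": 0.47}]}}

```text
time: 30.25
tool_pos: [0.6847, 0.0536, 0.0001]
tool_rot: [-3.141, 0.0, 1.57]
contact_force: [-0.2, -0.5, -0.4]
opening: 0.0453
grip_force: 25.0
```

{"name": "send_rows", "arguments": {"targets": [{"translation": [0,0,0.2],"spin": 0,"jaw": 0.47},{"translation": [0,0,0.4],"spin": 0,"jaw": 0.47},{"translation": [0,0,0.6],"spin": 0,"jaw": 0.47},{"translation": [0,0,0.7],"spin": 0,"jaw": 0.47},{"translation": [0,0,0.7],"spin": 0,"jaw": 0.47}]}}

```text
time: 30.75
tool_pos: [0.6848, 0.0536, -0.0067]
tool_rot: [-3.141, 0.0, 1.57]
contact_force: [0.1, 0.1, -0.9]
opening: 0.0456
grip_force: 25.0
```

{"name": "send_rows", "arguments": {"targets": [{"translation": [0,0,0.05],"spin": 0,"jaw": 0.47},{"translation": [0,0,0.1],"spin": 0,"jaw": 0.47},{"translation": [0,0,0.15],"spin": 0,"jaw": 0.47},{"translation": [0,0,0.15],"spin": 0,"jaw": 0.47},{"translation": [0,0,0.15],"spin": 0,"jaw": 0.47}]}}

```text
time: 31.25
tool_pos: [0.6849, 0.0536, -0.008]
tool_rot: [3.142, 0.0, 1.57]
contact_force: [0.3, 0.4, 0.6]
opening: 0.0458
grip_force: 25.0
```

{"name": "send_rows", "arguments": {"targets": [{"translation": [0,0,0.05],"spin": 0,"jaw": 0.47},{"translation": [0,0,0.1],"spin": 0,"jaw": 0.47},{"translation": [0,0,0.1],"spin": 0,"jaw": 0.47},{"translation": [0,0,0.1],"spin": 0,"jaw": 0.47},{"translation": [0,0,0.1],"spin": 0,"jaw": 0.47}]}}

```text
time: 31.75
tool_pos: [0.6849, 0.0536, -0.0089]
tool_rot: [3.141, 0.0, 1.57]
contact_force: [0.7, -0.3, 0.4]
opening: 0.0456
grip_force: 25.0
```

{"name": "send_rows", "arguments": {"targets": [{"translation": [0,0,0.05],"spin": 0,"jaw": 0.47},{"translation": [0,0,0.1],"spin": 0,"jaw": 0.47},{"translation": [0,0,0.1],"spin": 0,"jaw": 0.47},{"translation": [0,0,0.1],"spin": 0,"jaw": 0.47},{"translation": [0,0,0.1],"spin": 0,"jaw": 0.47}]}}

```text
time: 32.25
tool_pos: [0.6849, 0.0536, -0.009]
tool_rot: [3.141, 0.0, 1.57]
contact_force: [-2.7, -0.1, 5.5]
opening: 0.0459
grip_force: 25.0
```

The head is seated: firm contact 12 mm above its table level. I release and go to the small cap.

{"name": "send_rows", "arguments": {"targets": [{"translation": [0,0,-0.1],"spin": 0,"jaw": 0.47},{"translation": [0,0,-0.1],"spin": 0,"jaw": 0.52},{"translation": [0,0,-0.1],"spin": 0,"jaw": 0.58},{"translation": [0,0,-0.1],"spin": 0,"jaw": 0.64},{"translation": [0,0,-0.1],"spin": 0,"jaw": 0.7}], "force": 10}}

```text
time: 32.75
tool_pos: [0.6849, 0.0536, -0.0092]
tool_rot: [-3.141, 0.0, 1.57]
contact_force: [-0.4, 0.3, 0.7]
opening: 0.0619
grip_force: 0.0
```

{"name": "send_rows", "arguments": {"targets": [{"translation": [0,0,-0.5],"spin": 0,"jaw": 0.7},{"translation": [0,0,-2],"spin": 0,"jaw": 0.7},{"translation": [0,0,-4],"spin": 0,"jaw": 0.7},{"translation": [0,0,-7],"spin": 0,"jaw": 0.7},{"translation": [0,0,-8],"spin": 0,"jaw": 0.7}]}}

```text
time: 33.25
tool_pos: [0.6871, 0.0536, 0.0758]
tool_rot: [3.135, 0.0, 1.57]
contact_force: [-0.1, -0.1, 1.0]
opening: 0.064
grip_force: 0.0
```

{"name": "send_rows", "arguments": {"targets": [{"translation": [-2,-0.9,0],"spin": 0,"jaw": 0.7},{"translation": [-6,-2.8,0],"spin": 0,"jaw": 0.7},{"translation": [-10,-4.7,0],"spin": 0,"jaw": 0.7},{"translation": [-14,-6.5,0],"spin": 0,"jaw": 0.7},{"translation": [-18,-8.4,0],"spin": 0,"jaw": 0.7}]}}

```text
time: 33.75
tool_pos: [0.6, -0.1277, 0.0713]
tool_rot: [3.141, 0.0, 1.57]
contact_force: [0.6, 0.1, 0.2]
opening: 0.0643
grip_force: 0.0
```

{"name": "send_rows", "arguments": {"targets": [{"translation": [-4,-1.9,0],"spin": 0,"jaw": 0.7},{"translation": [-8,-3.7,0],"spin": 0,"jaw": 0.7},{"translation": [-12,-5.6,0],"spin": 0,"jaw": 0.7},{"translation": [-16,-7.5,0],"spin": 0,"jaw": 0.7},{"translation": [-19,-8.9,0],"spin": 0,"jaw": 0.7}]}}

```text
time: 34.25
tool_pos: [0.5103, -0.3187, 0.0714]
tool_rot: [3.141, 0.001, 1.569]
contact_force: [1.2, -0.1, 0.1]
opening: 0.0644
grip_force: 0.0
```

{"name": "send_rows", "arguments": {"targets": [{"translation": [-3.5,-1.6,0],"spin": 0,"jaw": 0.7},{"translation": [-7,-3.2,0],"spin": 0,"jaw": 0.7},{"translation": [-10,-4.6,0],"spin": 0,"jaw": 0.7},{"translation": [-11.9,-5.5,0],"spin": 0,"jaw": 0.7},{"translation": [-11.9,-5.5,0],"spin": 0,"jaw": 0.7}]}}

```text
time: 34.75
tool_pos: [0.455, -0.4381, 0.0711]
tool_rot: [3.141, 0.001, 1.567]
contact_force: [-0.3, 0.2, -0.1]
opening: 0.0637
grip_force: 0.0
```

```bash
python3 - <<'E'
from h import *
s=monitor.observe(); print(s['tool_pos'],s['opening'])
from scipy.optimize import least_squares
for n in ('top','side'):
    p,d=read_camera(n); C=cloud(n,d)
    m=(np.hypot(C[...,0]-.685,C[...,1]-.0536)<.03)&(C[...,2]>.033)
    q=C[m]; print(n,len(q),'rim z pct',np.round(np.percentile(q[:,2],[10,50,90]),4),'bbox centre',np.round((np.percentile(q[:,:2],2,0)+np.percentile(q[:,:2],98,0))/2,4))
    if n=='top':
        g=cv2.cvtColor(p,cv2.COLOR_RGB2GRAY)[117:177,245:310]; cv2.imwrite('pics/t3full.png',p[:,:,::-1])
        e=cv2.resize(g,None,fx=6,fy=6,interpolation=cv2.INTER_CUBIC)
        c=cv2.HoughCircles(cv2.GaussianBlur(e,(7,7),2),cv2.HOUGH_GRADIENT,1.2,40,param1=80,param2=20,minRadius=52,maxRadius=70)
        for x in (c[0][:4] if c is not None else []): print(x, atz('top',(x[0]+.5)/6-.5+245,(x[1]+.5)/6-.5+117,.042))
E
```

```text
[ 0.45497629 -0.43806885  0.07112262] 0.06374839198016866
top 288 rim z pct [0.0343 0.0405 0.0439] bbox centre [0.6853 0.0539]
[191.40001 165.       56.68   ] [0.68428826 0.05285416 0.042     ]
side 311 rim z pct [0.0338 0.0394 0.0427] bbox centre [0.6834 0.0558]
```

{"name": "send_rows", "arguments": {"targets": [{"translation": [0,0,2],"spin": 0,"jaw": 0.7},{"translation": [0,0,5],"spin": 0,"jaw": 0.7},{"translation": [0,0,7],"spin": 0,"jaw": 0.7},{"translation": [0,0,8],"spin": 0,"jaw": 0.7},{"translation": [0,0,8.5],"spin": 0,"jaw": 0.7}]}}

```text
time: 35.35
tool_pos: [0.4569, -0.434, -0.0147]
tool_rot: [-3.141, -0.001, 1.571]
contact_force: [-0.4, 0.3, 0.1]
opening: 0.0645
grip_force: 0.0
```

{"name": "send_rows", "arguments": {"targets": [{"translation": [0,0,0.6],"spin": 0,"jaw": 0.7},{"translation": [0,0,1.2],"spin": 0,"jaw": 0.7},{"translation": [0,0,1.6],"spin": 0,"jaw": 0.7},{"translation": [0,0,1.8],"spin": 0,"jaw": 0.7},{"translation": [0,0,1.85],"spin": 0,"jaw": 0.7}]}}

```text
time: 35.85
tool_pos: [0.4565, -0.4354, -0.0325]
tool_rot: [3.142, 0.0, 1.57]
contact_force: [-0.6, 0.5, 0.5]
opening: 0.0642
grip_force: 0.0
```

{"name": "send_rows", "arguments": {"targets": [{"translation": [0,0,0],"spin": 0,"jaw": 0.66},{"translation": [0,0,0],"spin": 0,"jaw": 0.62},{"translation": [0,0,0],"spin": 0,"jaw": 0.58},{"translation": [0,0,0],"spin": 0,"jaw": 0.54},{"translation": [0,0,0],"spin": 0,"jaw": 0.51}]}}

```text
time: 36.35
tool_pos: [0.4568, -0.4354, -0.0323]
tool_rot: [3.141, 0.0, 1.57]
contact_force: [0.3, -0.1, 0.3]
opening: 0.0498
grip_force: 10.0
```

{"name": "send_rows", "arguments": {"targets": [{"translation": [0,0,0],"spin": 0,"jaw": 0.5},{"translation": [0,0,-0.3],"spin": 0,"jaw": 0.5},{"translation": [0,0,-3],"spin": 0,"jaw": 0.5},{"translation": [0,0,-7],"spin": 0,"jaw": 0.5},{"translation": [0,0,-9],"spin": 0,"jaw": 0.5}], "force": 25}}

```text
time: 36.85
tool_pos: [0.4573, -0.4363, 0.0607]
tool_rot: [3.139, 0.003, 1.57]
contact_force: [-0.1, -0.8, -0.3]
opening: 0.0492
grip_force: 25.0
```

{"name": "send_rows", "arguments": {"targets": [{"translation": [1.5,0.7,0],"spin": 0,"jaw": 0.5},{"translation": [4.5,2.1,0],"spin": 0,"jaw": 0.5},{"translation": [8,3.7,0],"spin": 0,"jaw": 0.5},{"translation": [11.5,5.4,0],"spin": 0,"jaw": 0.5},{"translation": [15,7,0],"spin": 0,"jaw": 0.5}]}}

```text
time: 37.35
tool_pos: [0.5263, -0.2822, 0.0558]
tool_rot: [-3.139, -0.002, 1.57]
contact_force: [0.5, -0.2, -0.7]
opening: 0.0491
grip_force: 25.0
```

{"name": "send_rows", "arguments": {"targets": [{"translation": [3.5,1.6,0],"spin": 0,"jaw": 0.5},{"translation": [7,3.3,0],"spin": 0,"jaw": 0.5},{"translation": [10.5,4.9,0],"spin": 0,"jaw": 0.5},{"translation": [14,6.5,0],"spin": 0,"jaw": 0.5},{"translation": [17.5,8.2,0],"spin": 0,"jaw": 0.5}]}}

```text
time: 37.85
tool_pos: [0.6079, -0.1074, 0.0557]
tool_rot: [-3.138, -0.001, 1.571]
contact_force: [0.9, -0.5, -0.8]
opening: 0.049
grip_force: 25.0
```

{"name": "send_rows", "arguments": {"targets": [{"translation": [3.5,1.6,0],"spin": 0,"jaw": 0.5},{"translation": [7,3.3,0],"spin": 0,"jaw": 0.5},{"translation": [10.5,5,0],"spin": 0,"jaw": 0.5},{"translation": [14,6.6,0],"spin": 0,"jaw": 0.5},{"translation": [16.4,7.6,0],"spin": 0,"jaw": 0.5}]}}

```text
time: 38.35
tool_pos: [0.6841, 0.0575, 0.0553]
tool_rot: [-3.139, -0.001, 1.572]
contact_force: [-0.4, -0.5, -1.5]
opening: 0.049
grip_force: 25.0
```

{"name": "send_rows", "arguments": {"targets": [{"translation": [0,0,0.5],"spin": 0,"jaw": 0.5},{"translation": [0,0,1.8],"spin": 0,"jaw": 0.5},{"translation": [0,0,3],"spin": 0,"jaw": 0.5},{"translation": [0,0,3.3],"spin": 0,"jaw": 0.5},{"translation": [0,0,3.3],"spin": 0,"jaw": 0.5}]}}

```text
time: 38.85
tool_pos: [0.6839, 0.0525, 0.0231]
tool_rot: [-3.139, 0.0, 1.569]
contact_force: [-0.3, 0.3, -1.4]
opening: 0.0492
grip_force: 25.0
```

Cap bottom is at z≈0.055, crown top at 0.042. I lower the last 18 mm slowly.

{"name": "send_rows", "arguments": {"targets": [{"translation": [0,0,0.2],"spin": 0,"jaw": 0.5},{"translation": [0,0,0.6],"spin": 0,"jaw": 0.5},{"translation": [0,0,1],"spin": 0,"jaw": 0.5},{"translation": [0,0,1.1],"spin": 0,"jaw": 0.5},{"translation": [0,0,1.1],"spin": 0,"jaw": 0.5}]}}

```text
time: 39.35
tool_pos: [0.6847, 0.0536, 0.0133]
tool_rot: [-3.141, 0.0, 1.57]
contact_force: [0.6, -0.9, -0.1]
opening: 0.0492
grip_force: 25.0
```

{"name": "send_rows", "arguments": {"targets": [{"translation": [0,0,0.1],"spin": 0,"jaw": 0.5},{"translation": [0,0,0.3],"spin": 0,"jaw": 0.5},{"translation": [0,0,0.5],"spin": 0,"jaw": 0.5},{"translation": [0,0,0.6],"spin": 0,"jaw": 0.5},{"translation": [0,0,0.6],"spin": 0,"jaw": 0.5}]}}

```text
time: 39.85
tool_pos: [0.6847, 0.0536, 0.0072]
tool_rot: [-3.141, 0.0, 1.57]
contact_force: [-0.1, 0.3, -1.5]
opening: 0.0495
grip_force: 25.0
```

{"name": "send_rows", "arguments": {"targets": [{"translation": [0,0,0.05],"spin": 0,"jaw": 0.5},{"translation": [0,0,0.1],"spin": 0,"jaw": 0.5},{"translation": [0,0,0.1],"spin": 0,"jaw": 0.5},{"translation": [0,0,0.1],"spin": 0,"jaw": 0.5},{"translation": [0,0,0.1],"spin": 0,"jaw": 0.5}]}}

```text
time: 40.35
tool_pos: [0.6849, 0.0535, 0.0066]
tool_rot: [3.142, 0.0, 1.57]
contact_force: [0.0, -0.1, -1.0]
opening: 0.049
grip_force: 25.0
```

{"name": "send_rows", "arguments": {"targets": [{"translation": [0,0,0.05],"spin": 0,"jaw": 0.5},{"translation": [0,0,0.1],"spin": 0,"jaw": 0.5},{"translation": [0,0,0.15],"spin": 0,"jaw": 0.5},{"translation": [0,0,0.15],"spin": 0,"jaw": 0.5},{"translation": [0,0,0.15],"spin": 0,"jaw": 0.5}]}}

```text
time: 40.85
tool_pos: [0.6849, 0.0536, 0.005]
tool_rot: [-3.142, 0.0, 1.57]
contact_force: [-0.0, -0.8, -0.3]
opening: 0.049
grip_force: 25.0
```

{"name": "send_rows", "arguments": {"targets": [{"translation": [0,0,0.05],"spin": 0,"jaw": 0.5},{"translation": [0,0,0.05],"spin": 0,"jaw": 0.5},{"translation": [0,0,0.05],"spin": 0,"jaw": 0.5},{"translation": [0,0,0.05],"spin": 0,"jaw": 0.5},{"translation": [0,0,0.05],"spin": 0,"jaw": 0.5}]}}

```text
time: 41.35
tool_pos: [0.685, 0.0536, 0.0047]
tool_rot: [3.141, 0.0, 1.57]
contact_force: [-0.3, 0.8, 2.1]
opening: 0.0489
grip_force: 25.0
```

The cap is seated at the expected 0.0047. I release, rise and move aside for a last look.

{"name": "send_rows", "arguments": {"targets": [{"translation": [0,0,0],"spin": 0,"jaw": 0.54},{"translation": [0,0,0],"spin": 0,"jaw": 0.6},{"translation": [0,0,0],"spin": 0,"jaw": 0.66},{"translation": [0,0,0],"spin": 0,"jaw": 0.7},{"translation": [0,0,0],"spin": 0,"jaw": 0.75}], "force": 10}}

```text
time: 41.85
tool_pos: [0.6849, 0.0536, 0.0043]
tool_rot: [-3.141, 0.0, 1.57]
contact_force: [0.0, -0.1, -0.3]
opening: 0.0674
grip_force: 0.0
```

{"name": "send_rows", "arguments": {"targets": [{"translation": [0,0,-0.5],"spin": 0,"jaw": 0.75},{"translation": [0,0,-2],"spin": 0,"jaw": 0.75},{"translation": [0,0,-5],"spin": 0,"jaw": 0.75},{"translation": [0,0,-9],"spin": 0,"jaw": 0.75},{"translation": [0,0,-11],"spin": 0,"jaw": 0.75}]}}

```text
time: 42.35
tool_pos: [0.6867, 0.0536, 0.12]
tool_rot: [3.135, 0.0, 1.57]
contact_force: [0.4, 0.3, -0.1]
opening: 0.0689
grip_force: 0.0
```

{"name": "send_rows", "arguments": {"targets": [{"translation": [-3,-1.5,0],"spin": 0,"jaw": 0.75},{"translation": [-7,-3.5,0],"spin": 0,"jaw": 0.75},{"translation": [-11,-5.5,0],"spin": 0,"jaw": 0.75},{"translation": [-15,-7.5,0],"spin": 0,"jaw": 0.75},{"translation": [-18,-9,0],"spin": 0,"jaw": 0.75}]}}

```text
time: 42.85
tool_pos: [0.5939, -0.1287, 0.1162]
tool_rot: [3.14, 0.001, 1.569]
contact_force: [0.5, -0.6, 0.1]
opening: 0.0688
grip_force: 0.0
```

{"name": "send_rows", "arguments": {"targets": [{"translation": [-3,-1.5,0],"spin": 0,"jaw": 0.75},{"translation": [-7,-3.5,0],"spin": 0,"jaw": 0.75},{"translation": [-10,-5,0],"spin": 0,"jaw": 0.75},{"translation": [-12,-6,0],"spin": 0,"jaw": 0.75},{"translation": [-12,-6,0],"spin": 0,"jaw": 0.75}]}}

```text
time: 43.35
tool_pos: [0.5338, -0.2493, 0.116]
tool_rot: [3.14, 0.002, 1.566]
contact_force: [-0.3, -0.3, 0.4]
opening: 0.0689
grip_force: 0.0
```

```bash
python3 - <<'E'
from h import *
p,d=read_camera('top'); q,e=read_camera('side'); C=cloud('top',d)
for n,x,y,r,z in (('capL',.4868,.0327,.03,.056),('capS',.6849,.0536,.02,.050)):
  for cn,dd in (('top',d),('side',e)):
    P=cloud(cn,dd); k=P[(np.hypot(P[...,0]-x,P[...,1]-y)<r)&(P[...,2]>z-.012)]
    A=np.c_[k[:,:2]-[x,y],np.ones(len(k))]; s=np.linalg.lstsq(A,k[:,2],rcond=None)[0]; print(n,cn,len(k),'slope,z',np.round(s,4),'expect',z)
f=lambda a,y,x:cv2.resize(a[y:y+60,x:x+65,::-1],None,fx=5,fy=5,interpolation=cv2.INTER_CUBIC)
cv2.imwrite('pics/end.png',np.vstack([np.hstack([f(p,200,255),f(p,117,245)]),np.hstack([f(q,225,255),f(q,215,160)])])[:600])
E
```

```text
capL top 533 slope,z [-0.0019 -0.0073  0.0558] expect 0.056
capL side 518 slope,z [-0.0005 -0.0045  0.0546] expect 0.056
capS top 221 slope,z [ 0.0108 -0.0048  0.0499] expect 0.05
capS side 224 slope,z [-0.0301 -0.0064  0.0487] expect 0.05
```

View pics/end.png

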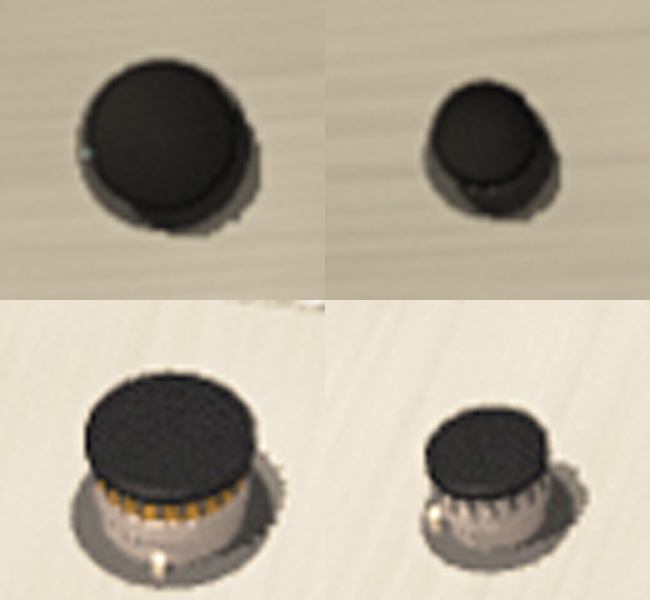

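Both burners are complete. The caps are level and their tops are at the expected heights (0.056 and 0.050), so I hand in.

```bash
python3 -c "
from cell import job
print(job.hand_in())"
```

```text
the job is handed in; nothing more can be done
None
```

Both burners are back together and the job is handed in at about 43 s. At the last look both caps were level and at their seated height, and the arm never went down near the jar or the brush; the judge's verdict was not shown.

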